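# Load test bars into the microscope nest and latch its gate

## Robot

A 6-joint arm with a two-finger parallel gripper is mounted at the origin on the work surface. World frame = base frame: x ahead of the robot, y to its left, z up, the work surface at z = 0. Lengths are in mm, angles in degrees, forces in N, time in s.
With the tool pointing down it reaches from about 300 to 850 mm from the base axis. Payload 4.2 kg.
Tool frame: the origin (TCP) lies at the very end of the fingers, on their centre line; the grasp point (between the pads) lies 19 mm behind it (env.grasp_offset is the distance from the TCP to the grasp point, in mm); z points along the fingers, y is the line along which they close (so a half turn about z gives the same grasp; the last joint's range is limited). The gripper opens to 91 mm and grips with 3 to 60 N. Pads are 32 mm wide; open, the fingers measure 118 mm over their backs; the gripper's body (76 mm by 178 mm) begins 60 mm behind the grasp point.
Start: joints at [-66.349, 18.312, 89.639, -0, 72.044, -1.146], TCP at [241.168, -521.997, 213.976] pointing down, gripper open.
Joint ranges: [-177.97, 177.97], [-48.28, 115.42], [12.27, 149.76], [-77.06, 257.06], [2.81, 150.46], [-146.56, 146.56]. Speed limits (degrees/s): [147.25, 147.25, 180, 180, 180, 180].

## Interface

Orientations are given as [roll, pitch, yaw] about the fixed x, y, z axes, in that order (R = Rz(yaw) Ry(pitch) Rx(roll)).
In Python, from workcell import env gives the robot as it stands. The module is installed in compiled form; this text tells all that it offers.
- The arm moves only by the tool send_rows, never from a script. Its argument "motion" is a list of rows, each an object of numbers: "tx", "ty", "tz": the shift along the tool's x, y, z in units of 500 mm (1.0 is 500 mm); "rx", "ry", "rz": the turn, a rotation vector about the tool's x, y, z in units of 30 degrees (1.0 is 30 degrees); "gripper": the closure, from -1 (fully open) to 1 (shut). In form: [{"tx": .., "ty": .., "tz": .., "rx": .., "ry": .., "rz": .., "gripper": ..}, ...]. A call has 1 to 12 rows; each row shifts and turns the commanded pose from where the row before left it, along the tool's axes as they then stand; what a row does not reach is not made up. A row lasts 1/8 s, in which the tool goes at most 62.5 mm and 10.7 degrees, less where a joint would pass 70% of its speed; a pose out of reach is approached as far as the arm can. A call with a number of a shift or a turn outside -1 to 1 is refused whole. A call with a gripper value outside its range is refused whole. The fingers move at their own pace and stop on an object; "grip_force" is the grip in N (left out, the last holds). Time passes only in rows, so rows that do not move let the fingers close. It gives the time, the measured TCP pose, the force, the opening and the grip force at its end, in the units of the state.
- env.state(): the state, without advancing time (a new reading comes with each control period).
- env.grab_frame(name): name is "scene" or "top" or "wrist"; returns a dict with "frame" (480x640x3 uint8, red, green, blue), "vertical_fov" (degrees; the focal length in pixels is half the picture's height over the tangent of half this angle, whatever the lens; pixels are square), "cx", "cy" (the principal point, pixels), "rvec" (rotation vector, rad) and "tvec" (3), from world to camera coordinates, as OpenCV has them; the wrist camera has in their place "T_tool_cam" (4x4, takes a point from camera to tool coordinates, whose origin is the TCP and whose axes are the flange's). Camera axes: x right, y down, z forward; pixel columns grow to the right and rows downward; lengths in mm; the calibration is good to about 2 mm. A picture is of the moment at which its call begins: read the wrist's pose just before it. There is no depth.
- env.job_done(): hands the job in; it is judged then, once.
The state is a dict: "time_s": time; "qpos": joint angles; "qvel": joint speeds; "effort": joint torques, N m; "ee_pos": TCP position; "ee_rot": TCP orientation; "force": force on the tool from outside, world axes, zero at the start; "torque": the same for the moment, N m; "gripper_width": finger opening in mm; "gripper_force": force on a finger pad.
Only numpy, scipy, OpenCV 4.12 (cv2) and the standard library are available. Lean on these libraries where they do the work, as an engineer would, in place of code of your own. Each camera call takes 0.05 s, during which the arm holds its last target. There are 200 camera calls.

## Task

Load every rectangular steel test bar into the loading nest for the microscope: lift the latch bar over its catch by the ball knob and swing the gate wide open, then set the bars side by side on the nest floor, lying with their length towards the back fence, and push them fully home - each with its end against the back fence, the first against the side fence and each of the others against the bar before it, with no gaps. Then swing the gate shut and let the latch bar drop behind its catch; leave the round mounts and everything else on the bench where they are.

Things in the scene. Friction and masses are not known exactly. Their poses are not given: they have to be found in the camera images.
- nest_corner (a point): Inner corner, on the floor (top face), of the loading nest: a fixed aluminium plate 100 x 280 mm, 6 mm thick. x points square at the back fence, which runs 175 mm from here along -y; y points at the side fence, which runs 45 mm along -x; z up. Fences: 10 mm high, 10 to 12 mm thick. The floor reaches 85 mm along -x, 210 mm along -y. The -y side is open; the gate closes the -x side.
- first_place (a point): Fixed point: where the centre of the first bar lies when it is fully home, length along x, against both fences (x = -30, y = -11, z = +11 mm from nest_corner; same axes). The next bars' centres belong 22, 44 and 66 mm from here along -y.
- gate_hinge (a point): Fixed point on the gate's upright hinge axis at the height of the nest floor: x = -67 mm, y = +50 mm from nest_corner. Same axes.
- gate (a joint): Angle of the gate, rad: 0 shut, to 1.5; it stays where left. An aluminium panel 6 mm thick, 4 to 30 mm above the nest floor, reaching 218 mm from the hinge. Shut, it runs along -y of nest_corner, its inner face 4 mm off the ends of bars fully home; it opens towards -x (clockwise from above).
- latch (a joint): Angle of the gravity latch bar, rad: 0 down (level), to 0.8 as its free end is lifted; let go, it falls to 0. Steel bar, 8 mm thick, pivoted on the gate, in the gate's plane, 130 mm from the hinge axis and 44 mm above the nest floor; its free end, 128 mm from the pivot, points away from the hinge.
- catch (a point): Top of the upright lip of the fixed catch post (20 mm wide, 7 mm thick), 54 mm above the nest floor. With the gate shut and the latch bar down, the bar's free end lies behind the lip (4 mm play) and holds the gate. The latch must be raised by 0.15 rad or more to pass over the lip, on opening and on shutting alike (no ramp).
- latch_ball (a point): Centre of the black ball knob, 22 mm across, on a 6 mm stem, 35 mm above the latch bar and 70 mm from its pivot (200 mm from the gate's hinge axis, 79 mm above the nest floor when down). Moves with latch and gate. Its x is square to the gate, pointing into the nest when shut; its y runs along the bar towards the hinge.
- bar1_c (a point): Centre (half-way up) of a plain steel test bar, 60 mm long (along its x) and 22 mm square (any long face may be down), about 220 g, with a line scribed across one face; it lies on a thin green mat at the start. May be absent.
- bar2_c (a point): Centre (half-way up) of a plain steel test bar, 60 mm long (along its x) and 22 mm square (any long face may be down), about 220 g, with a line scribed across one face; it lies on a thin green mat at the start. May be absent.
- bar3_c (a point): Centre (half-way up) of a plain steel test bar, 60 mm long (along its x) and 22 mm square (any long face may be down), about 220 g, with a line scribed across one face; it lies on a thin green mat at the start. May be absent.
- bar4_c (a point): Centre (half-way up) of a plain steel test bar, 60 mm long (along its x) and 22 mm square (any long face may be down), about 220 g, with a line scribed across one face; it lies on a thin green mat at the start. May be absent.
- mount1_c (a point): Centre of a round black specimen mount, 32 mm across, 18 mm tall, lying among the bars; not part of the job.
- mount2_c (a point): Centre of a round black specimen mount, 32 mm across, 18 mm tall, lying among the bars; not part of the job.
- beaker: Bystander: glass beaker, 84 mm wide, 110 mm tall; origin at the centre of its underside.
- dish: Bystander: shallow glass dish, 90 mm wide, 16 mm tall; origin at the centre of its underside.
- objective: Bystander: dark microscope objective standing upright, 28 mm wide, 46 mm tall; origin at the centre of its underside.
- jar: Bystander: small amber jar, 50 mm wide, 70 mm tall; origin at the centre of its underside.
- tweezers: Bystander: steel tweezers lying flat, 130 mm long; origin at the centre of its underside.
There are look-alikes about, which are no part of the job. Leave any blue, purple or red look-alike of the part that bears bar3_c alone.

How it is judged (in metres and radians):
On the way, in this order (a step that is already met when the one before it is completed fails the run):
1. the gate is unlatched and swung wide open (more than 0.9 rad) (value of joint gate above 0.9 rad), for 0.1 s.
2. every bar present is fully home in the nest (x of bar1_c in the frame of nest_corner between -0.0325 and -0.028 m and z of each of bar1_c, bar2_c, bar3_c, bar4_c in the frame of nest_corner below 0.014 m and angle between the x axis of each of bar1_c, bar2_c, bar3_c, bar4_c and the x axis of nest_corner, either way round below 0.06 rad and (y of bar1_c in the frame of nest_corner between -0.014 and -0.009 m or y of bar1_c in the frame of nest_corner between -0.036 and -0.031 m or y of bar1_c in the frame of nest_corner between -0.058 and -0.053 m or y of bar1_c in the frame of nest_corner between -0.08 and -0.075 m) and x of bar2_c in the frame of nest_corner between -0.0325 and -0.028 m and (y of bar2_c in the frame of nest_corner between -0.014 and -0.009 m or y of bar2_c in the frame of nest_corner between -0.036 and -0.031 m or y of bar2_c in the frame of nest_corner between -0.058 and -0.053 m or y of bar2_c in the frame of nest_corner between -0.08 and -0.075 m) and x of bar3_c in the frame of nest_corner between -0.0325 and -0.028 m and (y of bar3_c in the frame of nest_corner between -0.014 and -0.009 m or y of bar3_c in the frame of nest_corner between -0.036 and -0.031 m or y of bar3_c in the frame of nest_corner between -0.058 and -0.053 m or y of bar3_c in the frame of nest_corner between -0.08 and -0.075 m) and x of bar4_c in the frame of nest_corner between -0.0325 and -0.028 m and (y of bar4_c in the frame of nest_corner between -0.014 and -0.009 m or y of bar4_c in the frame of nest_corner between -0.036 and -0.031 m or y of bar4_c in the frame of nest_corner between -0.058 and -0.053 m or y of bar4_c in the frame of nest_corner between -0.08 and -0.075 m) and (not (y of bar1_c in the frame of nest_corner between -0.036 and -0.031 m or y of bar2_c in the frame of nest_corner between -0.036 and -0.031 m or y of bar3_c in the frame of nest_corner between -0.036 and -0.031 m or y of bar4_c in the frame of nest_corner between -0.036 and -0.031 m) or (y of bar1_c in the frame of nest_corner between -0.014 and -0.009 m or y of bar2_c in the frame of nest_corner between -0.014 and -0.009 m or y of bar3_c in the frame of nest_corner between -0.014 and -0.009 m or y of bar4_c in the frame of nest_corner between -0.014 and -0.009 m)) and (not (y of bar1_c in the frame of nest_corner between -0.058 and -0.053 m or y of bar2_c in the frame of nest_corner between -0.058 and -0.053 m or y of bar3_c in the frame of nest_corner between -0.058 and -0.053 m or y of bar4_c in the frame of nest_corner between -0.058 and -0.053 m) or (y of bar1_c in the frame of nest_corner between -0.036 and -0.031 m or y of bar2_c in the frame of nest_corner between -0.036 and -0.031 m or y of bar3_c in the frame of nest_corner between -0.036 and -0.031 m or y of bar4_c in the frame of nest_corner between -0.036 and -0.031 m)) and (not (y of bar1_c in the frame of nest_corner between -0.08 and -0.075 m or y of bar2_c in the frame of nest_corner between -0.08 and -0.075 m or y of bar3_c in the frame of nest_corner between -0.08 and -0.075 m or y of bar4_c in the frame of nest_corner between -0.08 and -0.075 m) or (y of bar1_c in the frame of nest_corner between -0.058 and -0.053 m or y of bar2_c in the frame of nest_corner between -0.058 and -0.053 m or y of bar3_c in the frame of nest_corner between -0.058 and -0.053 m or y of bar4_c in the frame of nest_corner between -0.058 and -0.053 m))), for 0.2 s.
3. the gate is shut and the latch bar is down behind its catch (value of joint each of gate, latch below 0.04 rad), for 0.2 s.
At the end, for the whole second after the job is handed in: Every bar lies on the floor at rest, square within 0.06 rad, its end within 2.5 mm of the back fence, in one row without gaps from the side fence, each within 2 to 3 mm of its place; gate within 0.04 rad of shut, latch bar within 0.04 rad of down; nothing else moved 5 cm or tipped (all of step 2 and all of step 3 and linear speed of each of bar1, bar2, bar3, bar4 below 0.02 m/s); the robot touches nothing.
It fails at once if a bystander or a round mount is moved more than 5 cm (distance of any of beaker, dish, objective, jar, tweezers, mount1_c, mount2_c from where it was at the start of the episode above 0.05 m).
It fails at once if an upright bystander is tipped over (angle between any of beaker, dish, objective, jar's own z axis and vertical above 0.7 rad).
Of bar1, bar2, bar3, bar4 only 3 to 4 are there at a start; the rules pass over those that are not, and their reading is None.
At some moment in a run one of bar1, bar2, bar3, bar4 may be knocked a few centimetres aside while the robot is not near it.
Once in a run the grip may slacken for a moment while it holds something.
It also fails if it takes over 210 s, if anything falls off the work surface, if the arm or the gripper's body presses on something with over 40 N, if the wrist force passes 120 N, or if a joint passes its speed limit or range.

## Working session

There is one attempt and no reset: what is moved stays moved. The work goes in short steps, Python scripts to look and compute and a tool call to move; the robot and the scene stay as the last step left them, time stands still between calls to the robot, and variables do not carry over. Pictures are saved under pics/ and viewed, at most 14 in all, crops included, and the job is handed in when it is done.

Besides the shell and the picture viewer there is one more tool, called after ">>>" by a JSON object that holds its "method" and its "body", one argument or row to a line. send_rows: Moves the arm, as the interface text tells. Shifts and turns lie within -1 to 1; 1 stands for 500 mm of shift or 30 degrees of turn. Its arguments: {"type":"object","properties":{"motion":{"type":"array"},"grip_force":{"type":"number"}},"required":["motion"]}

```bash
mkdir -p pics; cat > h.py <<'E'
import numpy as np, cv2
from scipy.spatial.transform import Rotation as R
from workcell import env
def cam(name):
    s=env.state(); f=env.grab_frame(name)
    fl=240/np.tan(np.radians(f["vertical_fov"])/2)
    if name=="wrist":
        T=np.eye(4); T[:3,:3]=R.from_euler('xyz',s["ee_rot"],degrees=True).as_matrix(); T[:3,3]=s["ee_pos"]
        C=T@np.array(f["T_tool_cam"]); Rc=C[:3,:3]; o=C[:3,3]
    else:
        Rw=cv2.Rodrigues(np.array(f["rvec"],float))[0]; Rc=Rw.T; o=-Rw.T@np.array(f["tvec"],float).ravel()
    return dict(img=f["frame"],f=fl,cx=f["cx"],cy=f["cy"],R=Rc,o=o)
def ray(c,u,v):
    d=c["R"]@np.array([(u-c["cx"])/c["f"],(v-c["cy"])/c["f"],1.]); return c["o"],d
def on(c,u,v,z):
    o,d=ray(c,u,v); return o+d*(z-o[2])/d[2]
def proj(c,p):
    q=c["R"].T@(np.array(p,float)-c["o"]); return c["f"]*q[0]/q[2]+c["cx"],c["f"]*q[1]/q[2]+c["cy"]
def save(c,n): cv2.imwrite("pics/"+n,c["img"][:,:,::-1])
E
python3 - <<'E'
from h import *
import pickle
print(env.state(), env.grasp_offset)
for n in ("scene","top"):
    c=cam(n); save(c,n+"0.png"); pickle.dump(c,open(n+"0.pkl","wb")); print(n,c["f"],c["cx"],c["cy"],c["o"],c["R"].round(3).tolist())
E
```

```text
{'time_s': 0.0, 'qpos': array([-6.63484763e+01,  1.83525540e+01,  8.97063524e+01, -1.63829069e-03,
        7.20438747e+01, -1.14540811e+00]), 'qvel': array([-0.0498198 ,  0.03441037, -0.00759209, -0.04722336, -0.04896645,
        0.05791108]), 'effort': array([-8.54435712e-06, -4.12454832e+01, -2.31980073e+01,  7.26207113e-02,
        4.55174118e-02, -1.62525362e-04]), 'ee_pos': array([ 240.95132582, -521.52351233,  213.11149651]), 'ee_rot': array([-1.79897208e+02, -4.97299284e-04,  2.47974378e+01]), 'force': array([ 0.17981668, -0.84785081, -0.76268414]), 'torque': array([-0.02039792,  0.02346593,  0.02679157]), 'gripper_force': 0.0, 'gripper_width': 91.16892660764084} 18.8
scene 473.61097500233234 318.1652426328834 233.7860899744147 [1353.08663678 -301.25852074  708.65116245] [[0.322, 0.564, -0.76], [0.947, -0.194, 0.257], [-0.003, -0.803, -0.597]]
top 496.7519220594386 324.90386480527764 238.72502786973195 [ 365.61969142  -13.04871191 1102.00799725] [[-0.002, -0.985, 0.173], [-1.0, 0.002, 0.001], [-0.001, -0.173, -0.985]]
```

View pics/top0.png

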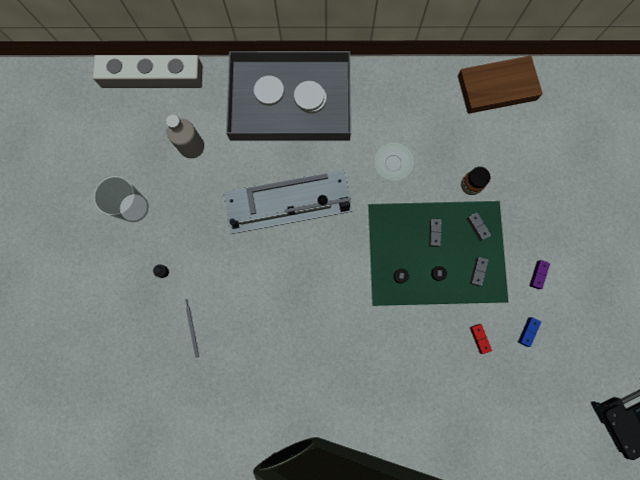

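View pics/scene0.png

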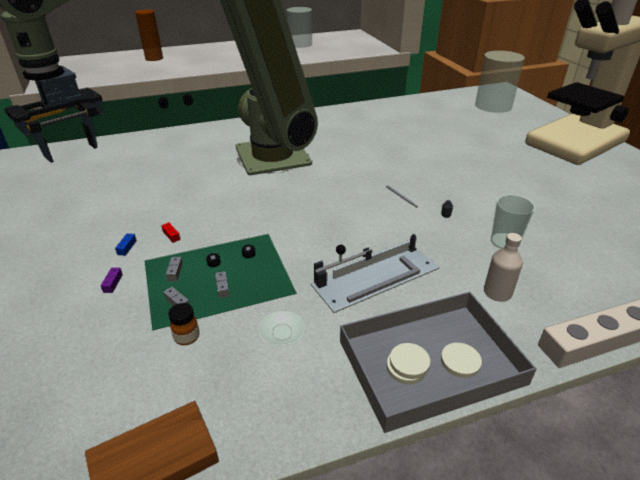

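The top view shows three grey bars at (436,232), (479,226) and (480,271), with the mounts at (401,276) and (439,273). The nest is at about (288,203), with the hinge on its left at (234,223), the ball at (323,200) and the catch at (345,203). In the scene view the gate side faces the robot.

```bash
python3 - <<'E'
from h import *
import pickle
c=pickle.load(open("top0.pkl","rb")); s=pickle.load(open("scene0.pkl","rb"))
cv2.imwrite("pics/c1.png",cv2.resize(c["img"][160:245,210:365,::-1],None,fx=5,fy=5,interpolation=cv2.INTER_CUBIC))
for n,u,v,z in [("bar a",436,232,23),("b",479,226,23),("c",480,271,23),("m1",401,276,18),("m2",439,273,18),("ball",323,200,85)]: print(n,on(c,u,v,z).round(1))
g=cv2.cvtColor(c["img"],cv2.COLOR_RGB2HSV)
for n,b in [("a",(425,212,447,252)),("b",(464,208,496,245)),("c",(468,252,492,290))]:
    x0,y0,x1,y1=b; m=((g[y0:y1,x0:x1,1]<60)&(g[y0:y1,x0:x1,2]>60)).astype(np.uint8)
    cnt=max(cv2.findContours(m,0,1)[0],key=cv2.contourArea)+np.array([x0,y0]); print(n,cv2.minAreaRect(cnt))
    p=np.array([on(c,u,v,23)[:2] for u,v in cv2.boxPoints(cv2.minAreaRect(cnt))]).astype(np.float32); print(cv2.minAreaRect(p), p.mean(0))
# ball two-view
A=[];B=[]
for cc,u,v in ((c,323,200),(s,340.5,249.5)):
    o,d=ray(cc,u,v); d/=np.linalg.norm(d); P=np.eye(3)-np.outer(d,d); A.append(P);B.append(P@o)
print("ball2",np.linalg.solve(sum(A),sum(B)))
E
```

```text
bar a [ 570.2 -257.7   23. ]
b [ 583.5 -353.4   23. ]
c [ 483.5 -350.    23. ]
m1 [ 473.4 -178.3   18. ]
m2 [ 479.8 -261.6   18. ]
ball [627.6  -8.3  85. ]
a ((436.0, 232.0), (26.0, 10.0), 90.0)
((570.3341674804688, -257.70916748046875), (22.183151245117188, 59.3463020324707), 87.75981903076172) [ 570.33466 -257.65814]
b ((479.6911926269531, 225.48529052734375), (27.611276626586914, 9.946916580200195), 59.03623962402344)
((584.828857421875, -354.9812927246094), (61.63334274291992, 22.75344467163086), 28.064411163330078) [ 584.78033 -354.95267]
c ((479.91180419921875, 270.85296630859375), (10.429031372070312, 26.92145538330078), 14.03624439239502)
((483.88848876953125, -349.90478515625), (22.523059844970703, 60.691062927246094), 73.12060546875) [ 483.9143  -349.85907]
ball2 [627.54735408  -7.54464062  86.39445338]
```

View pics/c1.png

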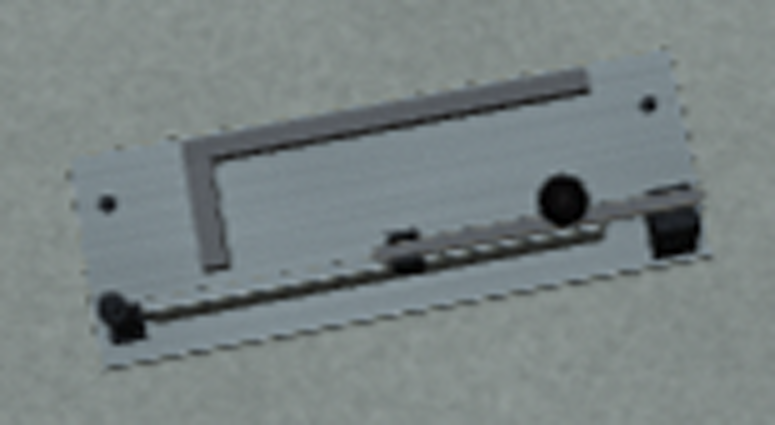

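The crop shows the nest's inner corner at full-image pixel (252,192). The back fence runs right to about (328,179), so the nest yaw is about +10°. Next I'll set up a planner and get a wrist view of the nest.

```bash
cat >> h.py <<'E'
import json,os,sys
def cmd(): return json.load(open("cmd.json")) if os.path.exists("cmd.json") else [241.168,-521.997,213.976,24.797]
def plan(wps,v=50.,w=8.):
    """waypoints (x,y,z,yaw,grip[,hold rows]); prints tool-down rows and stores the pose they end at"""
    x,y,z,a=cmd(); rows=[]
    for wp in wps:
        X,Y,Z,A,g=wp[:5]; n=max(1,int(np.ceil(max(np.linalg.norm([X-x,Y-y,Z-z])/v,abs(A-a)/w))))
        p0=np.array([x,y,z,a]); p1=np.array([X,Y,Z,A],float)
        for i in range(1,n+1):
            t=p0+(p1-p0)*i/n; c,s=np.cos(np.radians(a)),np.sin(np.radians(a))
            d=t[:2]-[x,y]; r=[round(k,3) for k in ((c*d[0]+s*d[1])/500,(s*d[0]-c*d[1])/500,(z-t[2])/500,(a-t[3])/30)]
            x+=500*(c*r[0]+s*r[1]); y+=500*(s*r[0]-c*r[1]); z-=500*r[2]; a-=30*r[3]
            rows.append({k:q for k,q in zip(("tx","ty","tz","rz"),r) if q}|{"gripper":g})
        rows+=[{"gripper":g}]*(wp[5] if len(wp)>5 else 0)
    json.dump([x,y,z,a],open("cmd.json","w"))
    for i in range(0,len(rows),12): print(json.dumps(rows[i:i+12]).replace('"gripper"','"gripper"'))
    print("end",np.round([x,y,z,a],2))
def st():
    s=env.state(); print("t",s["time_s"],"pos",s["ee_pos"].round(1),s["ee_rot"].round(1),"F",s["force"].round(1),"w",round(s["gripper_width"],1),"gf",round(s["gripper_force"],1),"d",(s["ee_pos"]-cmd()[:3]).round(1))
E
python3 - <<'E'
from h import *
f=env.grab_frame("wrist"); print(np.round(f["T_tool_cam"],3).tolist(), f["vertical_fov"])
plan([(400,-300,300,60,-1),(560,30,300,100,-1,2)])
E
```

```text
[[0.0, -0.97, -0.244, 68.175], [1.0, -0.0, 0.002, 0.508], [-0.002, -0.244, 0.97, -170.828], [0.0, 0.0, 0.0, 1.0]] 66.89372389914085
[{"tx": 0.079, "ty": -0.045, "tz": -0.029, "rz": -0.196, "gripper": -1}, {"tx": 0.083, "ty": -0.037, "tz": -0.028, "rz": -0.195, "gripper": -1}, {"tx": 0.087, "ty": -0.028, "tz": -0.029, "rz": -0.196, "gripper": -1}, {"tx": 0.089, "ty": -0.018, "tz": -0.029, "rz": -0.195, "gripper": -1}, {"tx": 0.09, "ty": -0.01, "tz": -0.028, "rz": -0.196, "gripper": -1}, {"tx": 0.091, "ty": -0.001, "tz": -0.029, "rz": -0.195, "gripper": -1}, {"tx": 0.091, "ty": -0.007, "rz": -0.167, "gripper": -1}, {"tx": 0.092, "ty": 0.002, "rz": -0.166, "gripper": -1}, {"tx": 0.091, "ty": 0.009, "rz": -0.167, "gripper": -1}, {"tx": 0.09, "ty": 0.018, "rz": -0.167, "gripper": -1}, {"tx": 0.089, "ty": 0.025, "rz": -0.167, "gripper": -1}, {"tx": 0.085, "ty": 0.033, "rz": -0.166, "gripper": -1}]
[{"tx": 0.083, "ty": 0.04, "rz": -0.167, "gripper": -1}, {"tx": 0.079, "ty": 0.047, "rz": -0.167, "gripper": -1}, {"gripper": -1}, {"gripper": -1}]
end [560.12  30.15 299.98 100.01]
```

>>> {"method": "send_rows", "body": {
  "motion": [
    {"tx": 0.079, "ty": -0.045, "tz": -0.029, "rz": -0.196, "gripper": -1},
    {"tx": 0.083, "ty": -0.037, "tz": -0.028, "rz": -0.195, "gripper": -1},
    {"tx": 0.087, "ty": -0.028, "tz": -0.029, "rz": -0.196, "gripper": -1},
    {"tx": 0.089, "ty": -0.018, "tz": -0.029, "rz": -0.195, "gripper": -1},
    {"tx": 0.09, "ty": -0.01, "tz": -0.028, "rz": -0.196, "gripper": -1},
    {"tx": 0.091, "ty": -0.001, "tz": -0.029, "rz": -0.195, "gripper": -1},
    {"tx": 0.091, "ty": -0.007, "rz": -0.167, "gripper": -1},
    {"tx": 0.092, "ty": 0.002, "rz": -0.166, "gripper": -1},
    {"tx": 0.091, "ty": 0.009, "rz": -0.167, "gripper": -1},
    {"tx": 0.09, "ty": 0.018, "rz": -0.167, "gripper": -1},
    {"tx": 0.089, "ty": 0.025, "rz": -0.167, "gripper": -1},
    {"tx": 0.085, "ty": 0.033, "rz": -0.166, "gripper": -1}
  ]
}}

```text
invalid input at $.motion[0]: expected keys tx, ty, tz, rx, ry, rz, gripper
```

>>> {"method": "send_rows", "body": {
  "motion": [
    {"tx": 0.083, "ty": 0.04, "rz": -0.167, "gripper": -1},
    {"tx": 0.079, "ty": 0.047, "rz": -0.167, "gripper": -1},
    {"gripper": -1},
    {"gripper": -1}
  ]
}}

```text
invalid input at $.motion[0]: expected keys tx, ty, tz, rx, ry, rz, gripper
```

```bash
python3 - <<'E'
from h import *
import pickle
c=cam("wrist"); save(c,"w1.png"); pickle.dump(c,open("w1.pkl","wb")); st()
t=cam("top"); save(t,"top1.png"); pickle.dump(t,open("top1.pkl","wb"))
E
```

```text
t 0.2 pos [ 241.1 -521.7  213.4] [-179.9   -0.    24.8] F [-0.2 -0.5 -0.7] w 91.0 gf 0.0 d [-319.1 -551.9  -86.5]
```

View pics/w1.png

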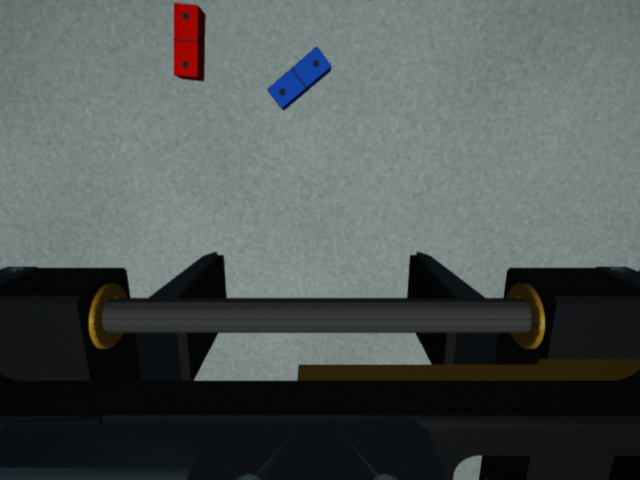

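The call needs all seven keys in every row. The wrist camera sees ahead along tool +x, so I'll aim accordingly.

```bash
rm cmd.json; sed -i 's/rows.append.*/rows.append(dict(zip(("tx","ty","tz","rx","ry","rz"),(r[0],r[1],r[2],0,0,r[3])))|{"gripper":g})/; s/rows+=\[{"gripper":g}\]/rows+=[dict(tx=0,ty=0,tz=0,rx=0,ry=0,rz=0,gripper=g)]/; s/v=50.,w=8./v=60.,w=10./; s/a-=30\*r\[3\]/a-=30*r[3]; r=[k+0 for k in r]/' h.py
python3 - <<'E'
from h import *
plan([(610,-50,300,100,-1,1)])
E
```

```text
[{"tx": 0.097, "ty": -0.05, "tz": -0.016, "rx": 0, "ry": 0, "rz": -0.228, "gripper": -1}, {"tx": 0.102, "ty": -0.038, "tz": -0.015, "rx": 0, "ry": 0, "rz": -0.228, "gripper": -1}, {"tx": 0.106, "ty": -0.025, "tz": -0.016, "rx": 0, "ry": 0, "rz": -0.228, "gripper": -1}, {"tx": 0.108, "ty": -0.013, "tz": -0.016, "rx": 0, "ry": 0, "rz": -0.228, "gripper": -1}, {"tx": 0.109, "ty": 0.0, "tz": -0.015, "rx": 0, "ry": 0, "rz": -0.227, "gripper": -1}, {"tx": 0.108, "ty": 0.014, "tz": -0.016, "rx": 0, "ry": 0, "rz": -0.228, "gripper": -1}, {"tx": 0.106, "ty": 0.026, "tz": -0.015, "rx": 0, "ry": 0, "rz": -0.228, "gripper": -1}, {"tx": 0.102, "ty": 0.038, "tz": -0.016, "rx": 0, "ry": 0, "rz": -0.228, "gripper": -1}, {"tx": 0.096, "ty": 0.05, "tz": -0.016, "rx": 0, "ry": 0, "rz": -0.228, "gripper": -1}, {"tx": 0.09, "ty": 0.062, "tz": -0.015, "rx": 0, "ry": 0, "rz": -0.228, "gripper": -1}, {"tx": 0.082, "ty": 0.071, "tz": -0.016, "rx": 0, "ry": 0, "rz": -0.228, "gripper": -1}, {"tx": 0, "ty": 0, "tz": 0, "rx": 0, "ry": 0, "rz": 0, "gripper": -1}]
end [609.77 -50.12 299.98 100.01]
```

>>> {"method": "send_rows", "body": {
  "motion": [
    {"tx": 0.097, "ty": -0.05, "tz": -0.016, "rx": 0, "ry": 0, "rz": -0.228, "gripper": -1},
    {"tx": 0.102, "ty": -0.038, "tz": -0.015, "rx": 0, "ry": 0, "rz": -0.228, "gripper": -1},
    {"tx": 0.106, "ty": -0.025, "tz": -0.016, "rx": 0, "ry": 0, "rz": -0.228, "gripper": -1},
    {"tx": 0.108, "ty": -0.013, "tz": -0.016, "rx": 0, "ry": 0, "rz": -0.228, "gripper": -1},
    {"tx": 0.109, "ty": 0.0, "tz": -0.015, "rx": 0, "ry": 0, "rz": -0.227, "gripper": -1},
    {"tx": 0.108, "ty": 0.014, "tz": -0.016, "rx": 0, "ry": 0, "rz": -0.228, "gripper": -1},
    {"tx": 0.106, "ty": 0.026, "tz": -0.015, "rx": 0, "ry": 0, "rz": -0.228, "gripper": -1},
    {"tx": 0.102, "ty": 0.038, "tz": -0.016, "rx": 0, "ry": 0, "rz": -0.228, "gripper": -1},
    {"tx": 0.096, "ty": 0.05, "tz": -0.016, "rx": 0, "ry": 0, "rz": -0.228, "gripper": -1},
    {"tx": 0.09, "ty": 0.062, "tz": -0.015, "rx": 0, "ry": 0, "rz": -0.228, "gripper": -1},
    {"tx": 0.082, "ty": 0.071, "tz": -0.016, "rx": 0, "ry": 0, "rz": -0.228, "gripper": -1},
    {"tx": 0, "ty": 0, "tz": 0, "rx": 0, "ry": 0, "rz": 0, "gripper": -1}
  ]
}}

```text
time_s: 1.75
ee_pos: [611.6, -47.1, 299.5]
ee_rot: [180.0, -0.0, 100.3]
force: [-0.1, -0.4, 0.0]
gripper_width: 91.3
gripper_force: 0.0
```

```bash
python3 - <<'E'
from h import *
import pickle
st(); c=cam("wrist"); save(c,"w2.png"); pickle.dump(c,open("w2.pkl","wb"))
E
```

```text
t 1.75 pos [611.6 -47.1 299.5] [180.   -0.  100.3] F [-0.1 -0.4  0. ] w 91.3 gf 0.0 d [ 1.9  3.  -0.4]
```

View pics/w2.png

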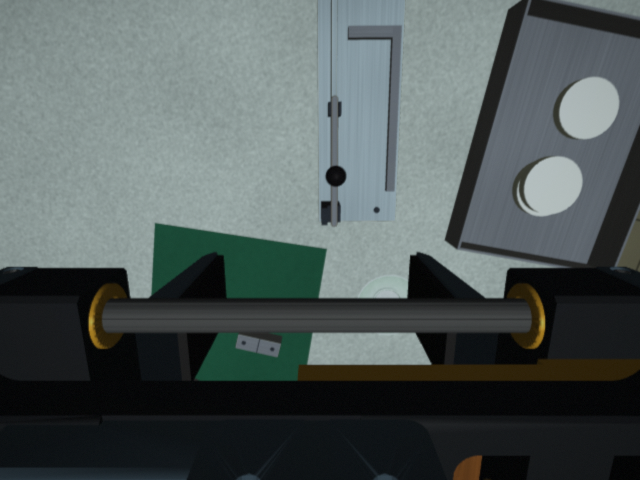

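The wrist view shows the ball at (336,176), the latch bar along column 335 and the catch at (331,212). The back fence is the strip at columns 386–402, rows 27–190, and the side fence is at rows 26–40.

```bash
python3 - <<'E'
from h import *
import pickle
st()
c=pickle.load(open("w2.pkl","rb")); g=cv2.cvtColor(c["img"],cv2.COLOR_RGB2GRAY).astype(int)
for r in (70,120,170): print(r,g[r,380:410].tolist())
for k in (355,370,380): print(k,g[18:50,k].tolist())
print("ball row",g[176,318:355].tolist()); print("gate row60",g[60,314:350].tolist())
EOF=0
cv2.imwrite("pics/c2.png",cv2.resize(c["img"][15:235,305:415,::-1],None,fx=2.7,fy=2.7,interpolation=cv2.INTER_CUBIC))
E
```

```text
t 1.8 pos [610.3 -48.8 299.4] [-179.9    0.   100.1] F [ 0.3  0.1 -0.3] w 91.4 gf 0.0 d [ 0.5  1.3 -0.6]
70 [144, 147, 147, 148, 149, 147, 144, 144, 140, 113, 58, 80, 99, 102, 102, 101, 102, 102, 103, 113, 140, 147, 142, 154, 157, 157, 155, 155, 156, 157]
120 [150, 150, 151, 152, 150, 150, 147, 119, 60, 81, 100, 103, 104, 103, 103, 103, 105, 120, 146, 151, 157, 158, 159, 160, 161, 162, 161, 159, 157, 154]
170 [153, 153, 154, 153, 149, 120, 61, 79, 99, 103, 104, 103, 103, 103, 108, 131, 154, 154, 159, 160, 158, 154, 153, 155, 157, 156, 153, 154, 158, 156]
355 [140, 141, 140, 141, 140, 143, 138, 126, 106, 100, 102, 100, 100, 102, 102, 100, 99, 101, 97, 73, 42, 73, 120, 145, 146, 147, 146, 147, 147, 147, 147, 146]
370 [144, 144, 144, 144, 144, 144, 140, 124, 104, 102, 101, 102, 102, 104, 104, 101, 100, 102, 92, 64, 45, 87, 132, 147, 148, 148, 148, 149, 148, 148, 148, 148]
380 [145, 146, 146, 146, 146, 146, 141, 125, 104, 102, 102, 101, 103, 104, 105, 100, 101, 101, 92, 64, 45, 84, 131, 144, 146, 146, 146, 146, 145, 146, 145, 146]
ball row [137, 149, 150, 153, 153, 150, 141, 94, 27, 9, 11, 10, 12, 14, 16, 17, 21, 26, 27, 25, 21, 18, 15, 15, 12, 8, 14, 42, 107, 147, 151, 151, 153, 152, 152, 151, 150]
gate row60 [152, 150, 147, 140, 153, 151, 150, 152, 151, 150, 148, 150, 149, 151, 154, 149, 120, 99, 147, 149, 148, 146, 144, 141, 147, 149, 149, 147, 150, 150, 152, 152, 150, 147, 150, 150]
```

View pics/c2.png

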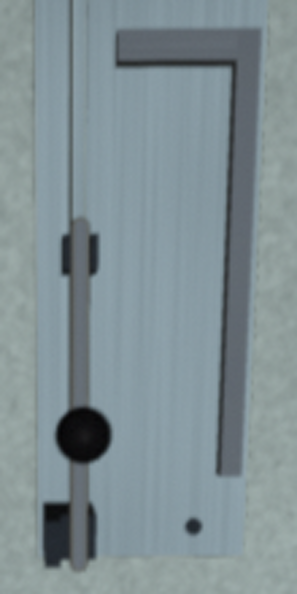

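The crop confirms it. The inner floor edge of the back fence is at column 389.2 on row 70 and 385.2 on row 170; that of the side fence is at row 39.7. The ball is centred at about (335.5,176).

```bash
cat > nest.py <<'E'
from h import *
import pickle
c=pickle.load(open("w2.pkl","rb")); z=6
pa,pb=on(c,389.2,70,z),on(c,385.2,170,z); sf=on(c,370,39.7,z)
u=(pa-pb)[:2]/np.linalg.norm((pa-pb)[:2])      # nest +y
yaw=np.degrees(np.arctan2(-u[0],u[1])); nx=np.array([u[1],-u[0]])
corner=pa[:2]+u*np.dot(sf[:2]-pa[:2],u)
def N(x,y): return corner+nx*x+u*y
if __name__=="__main__":
    print("yaw",yaw,"corner",corner,"back end",pb)
    hinge=N(-67,50); print("hinge",hinge,"ball pred",N(-67,-150),"ball seen",on(c,335.5,176,85),"gate top seen",on(c,330.6,60,36), "pred line",[N(-67,-k).round(1) for k in (-50,0)])
    t=pickle.load(open("top0.pkl","rb")); print("top corner",on(t,252.4,192,6), on(t,210+588/5,160+95/5,6))
    print("proj ball->top",proj(t,[*N(-67,-150),85]), "seen 323,200; corner", proj(t,[*corner,6]))
E
python3 nest.py
```

```text
yaw 10.614746756746227 corner [663.36584096 150.97991677] back end [690.84959544   4.33053342   6.        ]
hinge [588.30213029 187.7826251 ] ball pred [625.14299667  -8.79496916] ball seen [625.31242773  -8.46837167  85.        ] gate top seen [599.189445   110.87704554  36.        ] pred line [array([588.3, 187.8]), array([597.5, 138.6])]
top corner [667.14728513 152.91236838   6.        ] [697.45257203 -18.52117227   6.        ]
proj ball->top (np.float64(323.24020758458533), np.float64(201.1510629929499)) seen 323,200; corner (np.float64(253.20991509647655), np.float64(193.606326465064))
```

```bash
python3 - <<'E'
from h import *
plan([(626,-8.4,110,100.3,-1),(626,-8.4,67,100.3,-1,2)])
E
```

```text
[{"tx": 0.019, "ty": 0.012, "tz": 0.095, "rx": 0, "ry": 0, "rz": -0.002, "gripper": -1}, {"tx": 0.019, "ty": 0.011, "tz": 0.095, "rx": 0, "ry": 0, "rz": -0.003, "gripper": -1}, {"tx": 0.019, "ty": 0.012, "tz": 0.095, "rx": 0, "ry": 0, "rz": -0.002, "gripper": -1}, {"tx": 0.019, "ty": 0.012, "tz": 0.095, "rx": 0, "ry": 0, "rz": -0.003, "gripper": -1}, {"tx": 0.0, "ty": 0.0, "tz": 0.086, "rx": 0, "ry": 0, "rz": 0.0, "gripper": -1}, {"tx": 0, "ty": 0, "tz": 0, "rx": 0, "ry": 0, "rz": 0, "gripper": -1}, {"tx": 0, "ty": 0, "tz": 0, "rx": 0, "ry": 0, "rz": 0, "gripper": -1}]
end [626.23  -8.59  66.98 100.31]
```

>>> {"method": "send_rows", "body": {
  "motion": [
    {"tx": 0.019, "ty": 0.012, "tz": 0.095, "rx": 0, "ry": 0, "rz": -0.002, "gripper": -1},
    {"tx": 0.019, "ty": 0.011, "tz": 0.095, "rx": 0, "ry": 0, "rz": -0.003, "gripper": -1},
    {"tx": 0.019, "ty": 0.012, "tz": 0.095, "rx": 0, "ry": 0, "rz": -0.002, "gripper": -1},
    {"tx": 0.019, "ty": 0.012, "tz": 0.095, "rx": 0, "ry": 0, "rz": -0.003, "gripper": -1},
    {"tx": 0, "ty": 0, "tz": 0.086, "rx": 0, "ry": 0, "rz": 0, "gripper": -1},
    {"tx": 0, "ty": 0, "tz": 0, "rx": 0, "ry": 0, "rz": 0, "gripper": -1},
    {"tx": 0, "ty": 0, "tz": 0, "rx": 0, "ry": 0, "rz": 0, "gripper": -1}
  ]
}}

```text
time_s: 2.68
ee_pos: [627.1, -9.5, 68.7]
ee_rot: [179.9, 0.0, 100.2]
force: [0.1, -0.4, 0.9]
gripper_width: 91.4
gripper_force: 0.0
```

```bash
python3 - <<'E'
from h import *
st(); c=cam("top"); save(c,"t2.png"); cv2.imwrite("pics/t2c.png",cv2.resize(c["img"][130:260,210:400,::-1],None,fx=4,fy=4))
E
```

```text
t 2.675 pos [627.1  -9.5  68.7] [179.9   0.  100.2] F [ 0.1 -0.4  0.9] w 91.4 gf 0.0 d [ 0.8 -0.9  1.7]
```

>>> {"method": "send_rows", "body": {
  "motion": [
    {"tx": 0, "ty": 0, "tz": 0, "rx": 0, "ry": 0, "rz": 0, "gripper": 1},
    {"tx": 0, "ty": 0, "tz": 0, "rx": 0, "ry": 0, "rz": 0, "gripper": 1},
    {"tx": 0, "ty": 0, "tz": 0, "rx": 0, "ry": 0, "rz": 0, "gripper": 1},
    {"tx": 0, "ty": 0, "tz": 0, "rx": 0, "ry": 0, "rz": 0, "gripper": 1},
    {"tx": 0, "ty": 0, "tz": 0, "rx": 0, "ry": 0, "rz": 0, "gripper": 1},
    {"tx": 0, "ty": 0, "tz": 0, "rx": 0, "ry": 0, "rz": 0, "gripper": 1}
  ],
  "grip_force": 25
}}

```text
time_s: 3.48
ee_pos: [626.2, -8.6, 66.8]
ee_rot: [-180.0, 0.0, 100.3]
force: [0.3, -0.4, -0.3]
gripper_width: 34.2
gripper_force: 0.0
```

```bash
python3 - <<'E'
from h import *
from nest import *
st()
H=N(-67,50); x0,y0,z0,a0=cmd()
# offset of the held point from the nominal ball
off=np.array([x0,y0])-N(-67,-150); print("off",off)
def pose(th,lat):
    r=130+70*np.cos(lat)-35*np.sin(lat); dz=70*np.sin(lat)+35*np.cos(lat)-35
    b=np.radians(yaw-90)-th; o=R.from_euler('z',-th).as_matrix()[:2,:2]@off
    return (*(H+r*np.array([np.cos(b),np.sin(b)])+o),z0+dz,a0-np.degrees(th),1)
plan([pose(0,.1),pose(0,.2),pose(0,.3)+(1,)])
plan([pose(t,.3) for t in np.linspace(0,1.25,13)[1:]])
E
```

```text
t 3.475 pos [626.2  -8.6  66.8] [-180.     0.   100.3] F [ 0.3 -0.4 -0.3] w 34.2 gf 0.0 d [-0.   0.  -0.1]
off [1.08552906 0.20832811]
[{"tx": 0.008, "ty": 0.0, "tz": -0.014, "rx": 0, "ry": 0, "rz": 0.0, "gripper": 1}, {"tx": 0.009, "ty": 0.0, "tz": -0.012, "rx": 0, "ry": 0, "rz": 0.0, "gripper": 1}, {"tx": 0.01, "ty": 0.0, "tz": -0.012, "rx": 0, "ry": 0, "rz": 0.0, "gripper": 1}, {"tx": 0, "ty": 0, "tz": 0, "rx": 0, "ry": 0, "rz": 0, "gripper": 1}]
end [623.81   4.7   85.98 100.31]
[{"tx": 0.002, "ty": -0.039, "tz": 0.0, "rx": 0, "ry": 0, "rz": 0.199, "gripper": 1}, {"tx": 0.001, "ty": -0.039, "tz": 0.0, "rx": 0, "ry": 0, "rz": 0.199, "gripper": 1}, {"tx": 0.002, "ty": -0.039, "tz": 0.0, "rx": 0, "ry": 0, "rz": 0.199, "gripper": 1}, {"tx": 0.001, "ty": -0.038, "tz": 0.0, "rx": 0, "ry": 0, "rz": 0.199, "gripper": 1}, {"tx": 0.002, "ty": -0.039, "tz": 0.0, "rx": 0, "ry": 0, "rz": 0.199, "gripper": 1}, {"tx": 0.001, "ty": -0.039, "tz": 0.0, "rx": 0, "ry": 0, "rz": 0.199, "gripper": 1}, {"tx": 0.002, "ty": -0.039, "tz": 0.0, "rx": 0, "ry": 0, "rz": 0.199, "gripper": 1}, {"tx": 0.002, "ty": -0.039, "tz": 0.0, "rx": 0, "ry": 0, "rz": 0.199, "gripper": 1}, {"tx": 0.001, "ty": -0.038, "tz": 0.0, "rx": 0, "ry": 0, "rz": 0.198, "gripper": 1}, {"tx": 0.002, "ty": -0.039, "tz": 0.0, "rx": 0, "ry": 0, "rz": 0.199, "gripper": 1}, {"tx": 0.001, "ty": -0.039, "tz": 0.0, "rx": 0, "ry": 0, "rz": 0.199, "gripper": 1}, {"tx": 0.002, "ty": -0.039, "tz": 0.0, "rx": 0, "ry": 0, "rz": 0.199, "gripper": 1}]
end [425.68  96.46  85.98  28.7 ]
```

>>> {"method": "send_rows", "body": {
  "motion": [
    {"tx": 0, "ty": 0, "tz": 0, "rx": 0, "ry": 0, "rz": 0, "gripper": 1},
    {"tx": 0, "ty": 0, "tz": 0, "rx": 0, "ry": 0, "rz": 0, "gripper": 1},
    {"tx": 0, "ty": 0, "tz": 0, "rx": 0, "ry": 0, "rz": 0, "gripper": 1},
    {"tx": 0.008, "ty": 0, "tz": -0.014, "rx": 0, "ry": 0, "rz": 0, "gripper": 1},
    {"tx": 0.009, "ty": 0, "tz": -0.012, "rx": 0, "ry": 0, "rz": 0, "gripper": 1},
    {"tx": 0.01, "ty": 0, "tz": -0.012, "rx": 0, "ry": 0, "rz": 0, "gripper": 1},
    {"tx": 0, "ty": 0, "tz": 0, "rx": 0, "ry": 0, "rz": 0, "gripper": 1},
    {"tx": 0, "ty": 0, "tz": 0, "rx": 0, "ry": 0, "rz": 0, "gripper": 1}
  ]
}}

```text
time_s: 4.47
ee_pos: [623.3, 4.6, 85.8]
ee_rot: [-179.9, 0.0, 100.3]
force: [-2.8, -2.3, -0.9]
gripper_width: 20.3
gripper_force: 25.0
```

>>> {"method": "send_rows", "body": {
  "motion": [
    {"tx": 0.002, "ty": -0.039, "tz": 0, "rx": 0, "ry": 0, "rz": 0.199, "gripper": 1},
    {"tx": 0.001, "ty": -0.039, "tz": 0, "rx": 0, "ry": 0, "rz": 0.199, "gripper": 1},
    {"tx": 0.002, "ty": -0.039, "tz": 0, "rx": 0, "ry": 0, "rz": 0.199, "gripper": 1},
    {"tx": 0.001, "ty": -0.038, "tz": 0, "rx": 0, "ry": 0, "rz": 0.199, "gripper": 1}
  ]
}}

```text
time_s: 4.97
ee_pos: [547.4, 6.0, 86.1]
ee_rot: [179.8, -0.1, 76.2]
force: [-1.2, 0.7, -2.7]
gripper_width: 20.0
gripper_force: 25.0
```

>>> {"method": "send_rows", "body": {
  "motion": [
    {"tx": 0.002, "ty": -0.039, "tz": 0, "rx": 0, "ry": 0, "rz": 0.199, "gripper": 1},
    {"tx": 0.001, "ty": -0.039, "tz": 0, "rx": 0, "ry": 0, "rz": 0.199, "gripper": 1},
    {"tx": 0.002, "ty": -0.039, "tz": 0, "rx": 0, "ry": 0, "rz": 0.199, "gripper": 1},
    {"tx": 0.002, "ty": -0.039, "tz": 0, "rx": 0, "ry": 0, "rz": 0.199, "gripper": 1},
    {"tx": 0.001, "ty": -0.038, "tz": 0, "rx": 0, "ry": 0, "rz": 0.198, "gripper": 1},
    {"tx": 0.002, "ty": -0.039, "tz": 0, "rx": 0, "ry": 0, "rz": 0.199, "gripper": 1},
    {"tx": 0.001, "ty": -0.039, "tz": 0, "rx": 0, "ry": 0, "rz": 0.199, "gripper": 1},
    {"tx": 0.002, "ty": -0.039, "tz": 0, "rx": 0, "ry": 0, "rz": 0.199, "gripper": 1},
    {"tx": 0, "ty": 0, "tz": 0, "rx": 0, "ry": 0, "rz": 0, "gripper": 1},
    {"tx": 0, "ty": 0, "tz": 0, "rx": 0, "ry": 0, "rz": 0, "gripper": 1}
  ]
}}

```text
time_s: 6.22
ee_pos: [426.1, 96.3, 86.3]
ee_rot: [180.0, -0.0, 28.8]
force: [-3.6, -1.1, 3.1]
gripper_width: 20.1
gripper_force: 25.0
```

>>> {"method": "send_rows", "body": {
  "motion": [
    {"tx": -0.01, "ty": 0, "tz": 0.012, "rx": 0, "ry": 0, "rz": 0, "gripper": 1},
    {"tx": -0.009, "ty": 0, "tz": 0.012, "rx": 0, "ry": 0, "rz": 0, "gripper": 1},
    {"tx": -0.008, "ty": 0, "tz": 0.014, "rx": 0, "ry": 0, "rz": 0, "gripper": 1},
    {"tx": 0, "ty": 0, "tz": 0, "rx": 0, "ry": 0, "rz": 0, "gripper": -0.4},
    {"tx": 0, "ty": 0, "tz": 0, "rx": 0, "ry": 0, "rz": 0, "gripper": -0.4},
    {"tx": 0, "ty": 0, "tz": 0, "rx": 0, "ry": 0, "rz": 0, "gripper": -0.4},
    {"tx": 0, "ty": 0, "tz": 0, "rx": 0, "ry": 0, "rz": 0, "gripper": -0.4},
    {"tx": 0, "ty": 0, "tz": 0, "rx": 0, "ry": 0, "rz": 0, "gripper": -0.4},
    {"tx": 0, "ty": 0, "tz": -0.1, "rx": 0, "ry": 0, "rz": 0, "gripper": -0.4},
    {"tx": 0, "ty": 0, "tz": -0.1, "rx": 0, "ry": 0, "rz": 0, "gripper": -0.4},
    {"tx": 0, "ty": 0, "tz": -0.1, "rx": 0, "ry": 0, "rz": 0, "gripper": -0.4}
  ]
}}

```text
time_s: 7.6
ee_pos: [413.6, 90.0, 218.5]
ee_rot: [180.0, -0.0, 28.7]
force: [0.7, 0.3, -0.3]
gripper_width: 63.8
gripper_force: 0.0
```

```bash
cat > bars.py <<'E'
from h import *
def bars(c,z=23,off=(-1.5,-0.5)):
    """grey bars on the green mat, top camera: x,y,long-axis angle"""
    g=cv2.cvtColor(c["img"],cv2.COLOR_RGB2HSV); m=np.zeros(g.shape[:2],np.uint8)
    m[203:303,371:505]=((g[203:303,371:505,1]<60)&(g[203:303,371:505,2]>60))*255
    out=[]
    for k in cv2.findContours(m,0,1)[0]:
        if 120<cv2.contourArea(k)<600:
            p=np.array([on(c,u,v,z)[:2] for u,v in cv2.boxPoints(cv2.minAreaRect(k))])
            e=[p[1]-p[0],p[2]-p[1]]; l=max(e,key=np.linalg.norm); a=(np.degrees(np.arctan2(l[1],l[0]))+90)%180-90
            out.append((*(p.mean(0)+off),a,[round(np.linalg.norm(q)) for q in e]))
    return out
E
python3 - <<'E'
from bars import *
json.dump([425.68-13.5*np.cos(np.radians(28.7)),96.46-13.5*np.sin(np.radians(28.7)),85.98-19+150,28.7],open("cmd.json","w"))
st(); c=cam("top"); save(c,"t3.png")
for b in bars(c): print(b)
cv2.imwrite("pics/t3c.png",cv2.resize(c["img"][150:370,200:520,::-1],None,fx=2.5,fy=2.5))
E
```

```text
t 7.6 pos [413.6  90.  218.5] [180.   -0.   28.7] F [ 0.7  0.3 -0.3] w 63.8 gf 0.0 d [-0.2 -0.   1.6]
(np.float64(482.41428072568993), np.float64(-350.35909207295424), np.float64(-16.879397665473732), [60, 23])
(np.float64(568.8346623829726), np.float64(-258.15815833635355), np.float64(-2.439851653755909), [22, 59])
(np.float64(583.280302246947), np.float64(-355.45255586358957), np.float64(27.88318073690104), [23, 61])
```

View pics/t3c.png

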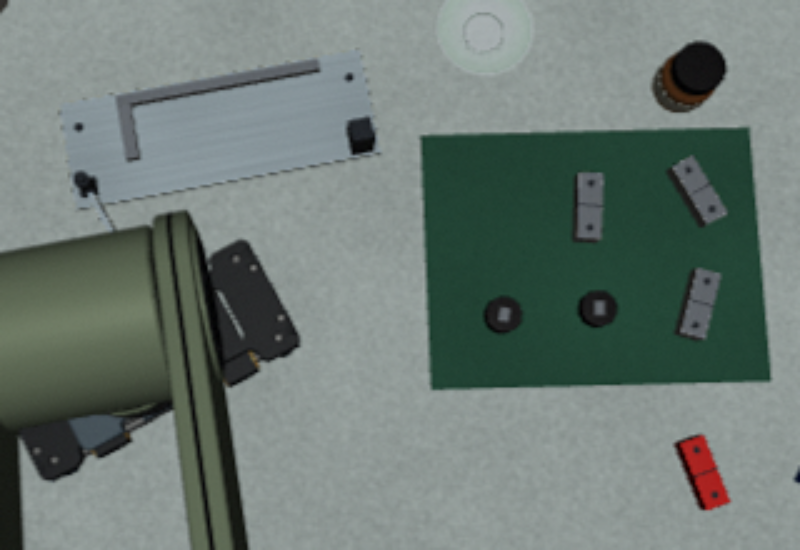

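The gate is open by about 1.1 rad; in the crop the panel runs from the hinge at (85,185) down and to the right. The bars haven't moved. I'll pick the nearest one first.

```bash
python3 - <<'E'
from h import *
plan([(568.8,-258.2,100,-2.4,-0.2),(568.8,-258.2,5,-2.4,-0.2,2)])
plan([(568.8,-258.2,5,-2.4,1,5),(568.8,-258.2,125,-2.4,1,1)])
E
```

```text
[{"tx": -0.009, "ty": 0.109, "tz": 0.033, "rx": 0, "ry": 0, "rz": 0.148, "gripper": -0.2}, {"tx": 0.0, "ty": 0.108, "tz": 0.034, "rx": 0, "ry": 0, "rz": 0.148, "gripper": -0.2}, {"tx": 0.007, "ty": 0.109, "tz": 0.033, "rx": 0, "ry": 0, "rz": 0.148, "gripper": -0.2}, {"tx": 0.017, "ty": 0.108, "tz": 0.034, "rx": 0, "ry": 0, "rz": 0.148, "gripper": -0.2}, {"tx": 0.024, "ty": 0.106, "tz": 0.033, "rx": 0, "ry": 0, "rz": 0.148, "gripper": -0.2}, {"tx": 0.033, "ty": 0.104, "tz": 0.034, "rx": 0, "ry": 0, "rz": 0.149, "gripper": -0.2}, {"tx": 0.041, "ty": 0.101, "tz": 0.033, "rx": 0, "ry": 0, "rz": 0.148, "gripper": -0.2}, {"tx": 0.0, "ty": 0.0, "tz": 0.095, "rx": 0, "ry": 0, "rz": 0.0, "gripper": -0.2}, {"tx": 0.0, "ty": 0.0, "tz": 0.095, "rx": 0, "ry": 0, "rz": 0.0, "gripper": -0.2}, {"tx": 0, "ty": 0, "tz": 0, "rx": 0, "ry": 0, "rz": 0, "gripper": -0.2}, {"tx": 0, "ty": 0, "tz": 0, "rx": 0, "ry": 0, "rz": 0, "gripper": -0.2}]
end [ 568.94 -258.42    4.98   -2.41]
[{"tx": 0.0, "ty": 0.0, "tz": 0.0, "rx": 0, "ry": 0, "rz": 0.0, "gripper": 1}, {"tx": 0, "ty": 0, "tz": 0, "rx": 0, "ry": 0, "rz": 0, "gripper": 1}, {"tx": 0, "ty": 0, "tz": 0, "rx": 0, "ry": 0, "rz": 0, "gripper": 1}, {"tx": 0, "ty": 0, "tz": 0, "rx": 0, "ry": 0, "rz": 0, "gripper": 1}, {"tx": 0, "ty": 0, "tz": 0, "rx": 0, "ry": 0, "rz": 0, "gripper": 1}, {"tx": 0, "ty": 0, "tz": 0, "rx": 0, "ry": 0, "rz": 0, "gripper": 1}, {"tx": 0.0, "ty": 0.0, "tz": -0.08, "rx": 0, "ry": 0, "rz": 0.0, "gripper": 1}, {"tx": 0.0, "ty": 0.0, "tz": -0.08, "rx": 0, "ry": 0, "rz": 0.0, "gripper": 1}, {"tx": 0.0, "ty": 0.0, "tz": -0.08, "rx": 0, "ry": 0, "rz": 0.0, "gripper": 1}, {"tx": 0, "ty": 0, "tz": 0, "rx": 0, "ry": 0, "rz": 0, "gripper": 1}]
end [ 568.94 -258.42  124.98   -2.41]
```

>>> {"method": "send_rows", "body": {
  "motion": [
    {"tx": -0.009, "ty": 0.109, "tz": 0.033, "rx": 0, "ry": 0, "rz": 0.148, "gripper": -0.2},
    {"tx": 0, "ty": 0.108, "tz": 0.034, "rx": 0, "ry": 0, "rz": 0.148, "gripper": -0.2},
    {"tx": 0.007, "ty": 0.109, "tz": 0.033, "rx": 0, "ry": 0, "rz": 0.148, "gripper": -0.2},
    {"tx": 0.017, "ty": 0.108, "tz": 0.034, "rx": 0, "ry": 0, "rz": 0.148, "gripper": -0.2},
    {"tx": 0.024, "ty": 0.106, "tz": 0.033, "rx": 0, "ry": 0, "rz": 0.148, "gripper": -0.2},
    {"tx": 0.033, "ty": 0.104, "tz": 0.034, "rx": 0, "ry": 0, "rz": 0.149, "gripper": -0.2},
    {"tx": 0.041, "ty": 0.101, "tz": 0.033, "rx": 0, "ry": 0, "rz": 0.148, "gripper": -0.2},
    {"tx": 0, "ty": 0, "tz": 0.095, "rx": 0, "ry": 0, "rz": 0, "gripper": -0.2},
    {"tx": 0, "ty": 0, "tz": 0.095, "rx": 0, "ry": 0, "rz": 0, "gripper": -0.2},
    {"tx": 0, "ty": 0, "tz": 0, "rx": 0, "ry": 0, "rz": 0, "gripper": -0.2},
    {"tx": 0, "ty": 0, "tz": 0, "rx": 0, "ry": 0, "rz": 0, "gripper": -0.2}
  ]
}}

```text
time_s: 9.02
ee_pos: [568.7, -258.3, 4.8]
ee_rot: [-180.0, 0.0, -2.4]
force: [-0.3, 0.5, -0.4]
gripper_width: 54.6
gripper_force: 0.0
```

>>> {"method": "send_rows", "body": {
  "motion": [
    {"tx": 0, "ty": 0, "tz": 0, "rx": 0, "ry": 0, "rz": 0, "gripper": 1},
    {"tx": 0, "ty": 0, "tz": 0, "rx": 0, "ry": 0, "rz": 0, "gripper": 1},
    {"tx": 0, "ty": 0, "tz": 0, "rx": 0, "ry": 0, "rz": 0, "gripper": 1},
    {"tx": 0, "ty": 0, "tz": 0, "rx": 0, "ry": 0, "rz": 0, "gripper": 1},
    {"tx": 0, "ty": 0, "tz": 0, "rx": 0, "ry": 0, "rz": 0, "gripper": 1},
    {"tx": 0, "ty": 0, "tz": 0, "rx": 0, "ry": 0, "rz": 0, "gripper": 1},
    {"tx": 0, "ty": 0, "tz": -0.08, "rx": 0, "ry": 0, "rz": 0, "gripper": 1},
    {"tx": 0, "ty": 0, "tz": -0.08, "rx": 0, "ry": 0, "rz": 0, "gripper": 1},
    {"tx": 0, "ty": 0, "tz": -0.08, "rx": 0, "ry": 0, "rz": 0, "gripper": 1},
    {"tx": 0, "ty": 0, "tz": 0, "rx": 0, "ry": 0, "rz": 0, "gripper": 1}
  ],
  "grip_force": 40
}}

```text
time_s: 10.28
ee_pos: [570.8, -259.6, 127.7]
ee_rot: [179.8, -0.4, -2.4]
force: [-0.3, 0.3, -3.3]
gripper_width: 21.5
gripper_force: 40.0
```

```bash
cat > np2.py <<'E'
from h import *
from bars import bars
C=np.array([664.3,151.6]); Y=10.3; nx=np.array([np.cos(np.radians(Y)),np.sin(np.radians(Y))]); u=np.array([-nx[1],nx[0]])
def N(x,y): return tuple(C+nx*x+u*y)
def inv(p): d=np.array(p[:2])-C; return float(d@nx),float(d@u)
E
python3 - <<'E'
from np2 import *
p=N(-36,-35)
plan([(*p,80,Y,1,1),(*p,10.5,Y,1,2)])
st()
E
```

```text
[{"tx": 0.014, "ty": -0.106, "tz": 0.013, "rx": 0, "ry": 0, "rz": -0.061, "gripper": 1}, {"tx": 0.018, "ty": -0.106, "tz": 0.013, "rx": 0, "ry": 0, "rz": -0.06, "gripper": 1}, {"tx": 0.021, "ty": -0.105, "tz": 0.013, "rx": 0, "ry": 0, "rz": -0.061, "gripper": 1}, {"tx": 0.025, "ty": -0.104, "tz": 0.012, "rx": 0, "ry": 0, "rz": -0.06, "gripper": 1}, {"tx": 0.028, "ty": -0.104, "tz": 0.013, "rx": 0, "ry": 0, "rz": -0.061, "gripper": 1}, {"tx": 0.031, "ty": -0.102, "tz": 0.013, "rx": 0, "ry": 0, "rz": -0.06, "gripper": 1}, {"tx": 0.034, "ty": -0.102, "tz": 0.013, "rx": 0, "ry": 0, "rz": -0.061, "gripper": 1}, {"tx": 0, "ty": 0, "tz": 0, "rx": 0, "ry": 0, "rz": 0, "gripper": 1}, {"tx": 0.0, "ty": 0.0, "tz": 0.069, "rx": 0, "ry": 0, "rz": 0.0, "gripper": 1}, {"tx": 0.0, "ty": 0.0, "tz": 0.07, "rx": 0, "ry": 0, "rz": 0.0, "gripper": 1}, {"tx": 0, "ty": 0, "tz": 0, "rx": 0, "ry": 0, "rz": 0, "gripper": 1}, {"tx": 0, "ty": 0, "tz": 0, "rx": 0, "ry": 0, "rz": 0, "gripper": 1}]
end [635.1  110.86  10.48  10.31]
t 10.275 pos [ 570.8 -259.6  127.7] [179.8  -0.4  -2.4] F [-0.3  0.3 -3.3] w 21.5 gf 40.0 d [ -64.3 -370.5  117.2]
```

>>> {"method": "send_rows", "body": {
  "motion": [
    {"tx": 0.014, "ty": -0.106, "tz": 0.013, "rx": 0, "ry": 0, "rz": -0.061, "gripper": 1},
    {"tx": 0.018, "ty": -0.106, "tz": 0.013, "rx": 0, "ry": 0, "rz": -0.06, "gripper": 1},
    {"tx": 0.021, "ty": -0.105, "tz": 0.013, "rx": 0, "ry": 0, "rz": -0.061, "gripper": 1},
    {"tx": 0.025, "ty": -0.104, "tz": 0.012, "rx": 0, "ry": 0, "rz": -0.06, "gripper": 1},
    {"tx": 0.028, "ty": -0.104, "tz": 0.013, "rx": 0, "ry": 0, "rz": -0.061, "gripper": 1},
    {"tx": 0.031, "ty": -0.102, "tz": 0.013, "rx": 0, "ry": 0, "rz": -0.06, "gripper": 1},
    {"tx": 0.034, "ty": -0.102, "tz": 0.013, "rx": 0, "ry": 0, "rz": -0.061, "gripper": 1},
    {"tx": 0, "ty": 0, "tz": 0, "rx": 0, "ry": 0, "rz": 0, "gripper": 1},
    {"tx": 0, "ty": 0, "tz": 0.069, "rx": 0, "ry": 0, "rz": 0, "gripper": 1},
    {"tx": 0, "ty": 0, "tz": 0.07, "rx": 0, "ry": 0, "rz": 0, "gripper": 1},
    {"tx": 0, "ty": 0, "tz": 0, "rx": 0, "ry": 0, "rz": 0, "gripper": 1},
    {"tx": 0, "ty": 0, "tz": 0, "rx": 0, "ry": 0, "rz": 0, "gripper": 1}
  ]
}}

```text
time_s: 11.78
ee_pos: [634.0, 109.8, 9.0]
ee_rot: [180.0, 0.2, 10.3]
force: [-0.4, -0.5, -3.3]
gripper_width: 21.9
gripper_force: 40.0
```

>>> {"method": "send_rows", "body": {
  "motion": [
    {"tx": 0.004, "ty": 0, "tz": 0, "rx": 0, "ry": 0, "rz": 0, "gripper": 1},
    {"tx": 0.004, "ty": 0, "tz": 0, "rx": 0, "ry": 0, "rz": 0, "gripper": 1},
    {"tx": 0, "ty": 0, "tz": 0, "rx": 0, "ry": 0, "rz": 0, "gripper": 1}
  ],
  "grip_force": 15
}}

```text
time_s: 12.15
ee_pos: [639.3, 111.5, 10.6]
ee_rot: [180.0, -0.0, 10.3]
force: [-0.9, -0.4, -2.7]
gripper_width: 21.5
gripper_force: 15.0
```

>>> {"method": "send_rows", "body": {
  "motion": [
    {"tx": 0.002, "ty": 0, "tz": 0.001, "rx": 0, "ry": 0, "rz": 0, "gripper": 1},
    {"tx": 0.002, "ty": 0, "tz": 0, "rx": 0, "ry": 0, "rz": 0, "gripper": 1},
    {"tx": 0.002, "ty": 0, "tz": 0, "rx": 0, "ry": 0, "rz": 0, "gripper": 1},
    {"tx": 0, "ty": 0, "tz": 0, "rx": 0, "ry": 0, "rz": 0, "gripper": 1}
  ]
}}

```text
time_s: 12.65
ee_pos: [641.0, 112.0, 9.8]
ee_rot: [180.0, 0.1, 10.3]
force: [-3.2, -0.5, -1.0]
gripper_width: 22.2
gripper_force: 15.0
```

>>> {"method": "send_rows", "body": {
  "motion": [
    {"tx": 0.003, "ty": 0, "tz": 0, "rx": 0, "ry": 0, "rz": 0, "gripper": 1},
    {"tx": 0.003, "ty": 0, "tz": 0, "rx": 0, "ry": 0, "rz": 0, "gripper": 1},
    {"tx": 0, "ty": 0, "tz": 0, "rx": 0, "ry": 0, "rz": 0, "gripper": 1}
  ]
}}

```text
time_s: 13.02
ee_pos: [641.1, 111.9, 9.4]
ee_rot: [180.0, 0.5, 10.3]
force: [-9.0, -1.2, 2.6]
gripper_width: 21.3
gripper_force: 15.0
```

```bash
python3 - <<'E'
from np2 import *
st(); print(inv(env.state()["ee_pos"]))
E
```

```text
t 13.025 pos [641.1 111.9   9.4] [180.    0.5  10.3] F [-9.  -1.2  2.6] w 21.3 gf 15.0 d [ 6.   1.1 -1.1]
(-29.965408882646276, -34.87420855183928)
```

```bash
python3 - <<'E'
from np2 import *
json.dump([635.1+10*nx[0],110.86+10*nx[1],9.98,10.31],open("cmd.json","w"))
p=N(-30,-35); q=N(-30,-70)
plan([(*p,10.5,Y,1),(*p,10.5,Y,0.25,3),(*p,50,Y,0.25),(*q,50,Y,1),(*q,9,Y,1,2)])
f=lambda y:(*N(-30,y),9,Y,1)
plan([f(-60),f(-50),f(-44),f(-40),f(-38)+(1,)])
E
```

```text
[{"tx": -0.008, "ty": 0.0, "tz": -0.001, "rx": 0, "ry": 0, "rz": 0.0, "gripper": 1}, {"tx": 0.0, "ty": 0.0, "tz": 0.0, "rx": 0, "ry": 0, "rz": 0.0, "gripper": 0.25}, {"tx": 0, "ty": 0, "tz": 0, "rx": 0, "ry": 0, "rz": 0, "gripper": 0.25}, {"tx": 0, "ty": 0, "tz": 0, "rx": 0, "ry": 0, "rz": 0, "gripper": 0.25}, {"tx": 0, "ty": 0, "tz": 0, "rx": 0, "ry": 0, "rz": 0, "gripper": 0.25}, {"tx": 0.0, "ty": 0.0, "tz": -0.079, "rx": 0, "ry": 0, "rz": 0.0, "gripper": 0.25}, {"tx": 0.0, "ty": 0.07, "tz": 0.0, "rx": 0, "ry": 0, "rz": 0.0, "gripper": 1}, {"tx": 0.0, "ty": 0.0, "tz": 0.082, "rx": 0, "ry": 0, "rz": 0.0, "gripper": 1}, {"tx": 0, "ty": 0, "tz": 0, "rx": 0, "ry": 0, "rz": 0, "gripper": 1}, {"tx": 0, "ty": 0, "tz": 0, "rx": 0, "ry": 0, "rz": 0, "gripper": 1}]
end [647.27  77.5    8.98  10.31]
[{"tx": 0.0, "ty": -0.02, "tz": 0.0, "rx": 0, "ry": 0, "rz": 0.0, "gripper": 1}, {"tx": 0.0, "ty": -0.02, "tz": 0.0, "rx": 0, "ry": 0, "rz": 0.0, "gripper": 1}, {"tx": 0.0, "ty": -0.012, "tz": 0.0, "rx": 0, "ry": 0, "rz": 0.0, "gripper": 1}, {"tx": 0.0, "ty": -0.008, "tz": 0.0, "rx": 0, "ry": 0, "rz": 0.0, "gripper": 1}, {"tx": 0.0, "ty": -0.004, "tz": 0.0, "rx": 0, "ry": 0, "rz": 0.0, "gripper": 1}, {"tx": 0, "ty": 0, "tz": 0, "rx": 0, "ry": 0, "rz": 0, "gripper": 1}]
end [641.54 108.98   8.98  10.31]
```

>>> {"method": "send_rows", "body": {
  "motion": [
    {"tx": -0.008, "ty": 0, "tz": -0.001, "rx": 0, "ry": 0, "rz": 0, "gripper": 1},
    {"tx": 0, "ty": 0, "tz": 0, "rx": 0, "ry": 0, "rz": 0, "gripper": 0.25},
    {"tx": 0, "ty": 0, "tz": 0, "rx": 0, "ry": 0, "rz": 0, "gripper": 0.25},
    {"tx": 0, "ty": 0, "tz": 0, "rx": 0, "ry": 0, "rz": 0, "gripper": 0.25},
    {"tx": 0, "ty": 0, "tz": -0.079, "rx": 0, "ry": 0, "rz": 0, "gripper": 0.25},
    {"tx": 0, "ty": 0, "tz": 0, "rx": 0, "ry": 0, "rz": 0, "gripper": 1},
    {"tx": 0, "ty": 0.07, "tz": 0, "rx": 0, "ry": 0, "rz": 0, "gripper": 1},
    {"tx": 0, "ty": 0, "tz": 0, "rx": 0, "ry": 0, "rz": 0, "gripper": 1},
    {"tx": 0, "ty": 0, "tz": 0, "rx": 0, "ry": 0, "rz": 0, "gripper": 1},
    {"tx": 0, "ty": 0, "tz": 0.082, "rx": 0, "ry": 0, "rz": 0, "gripper": 1},
    {"tx": 0, "ty": 0, "tz": 0, "rx": 0, "ry": 0, "rz": 0, "gripper": 1}
  ]
}}

```text
time_s: 14.4
ee_pos: [646.6, 78.3, 7.7]
ee_rot: [-180.0, 0.1, 10.4]
force: [-0.0, 0.0, -0.6]
gripper_width: 0.3
gripper_force: 0.0
```

```bash
python3 - <<'E'
from np2 import *
st(); c=cam("scene"); save(c,"s1.png"); cv2.imwrite("pics/s1c.png",cv2.resize(c["img"][200:330,280:460,::-1],None,fx=4,fy=4,interpolation=cv2.INTER_CUBIC))
E
```

```text
t 14.4 pos [646.6  78.3   7.7] [-1.80e+02  1.00e-01  1.04e+01] F [-0.   0.  -0.6] w 0.3 gf 0.0 d [  5.1 -30.7  -1.3]
```

View pics/s1c.png

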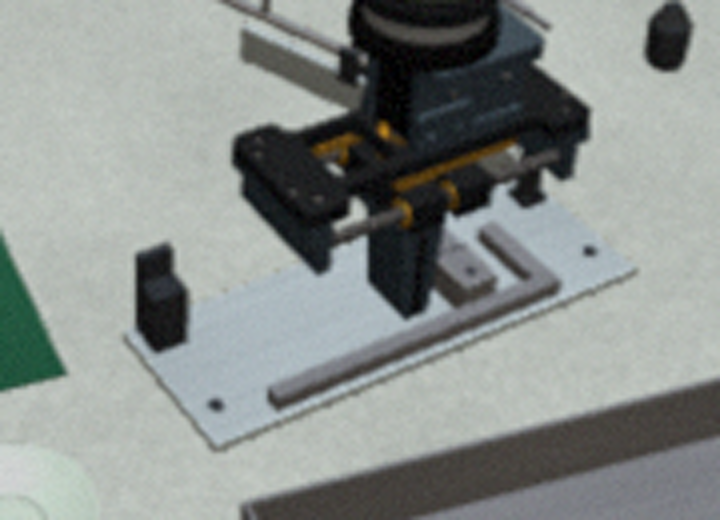

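The crop shows the bar standing on the nest floor at about (465,275), against the back fence, with the closed fingers beside it. Next I push it to the side fence.

>>> {"method": "send_rows", "body": {
  "motion": [
    {"tx": 0, "ty": -0.02, "tz": 0, "rx": 0, "ry": 0, "rz": 0, "gripper": 1},
    {"tx": 0, "ty": -0.02, "tz": 0, "rx": 0, "ry": 0, "rz": 0, "gripper": 1},
    {"tx": 0, "ty": -0.012, "tz": 0, "rx": 0, "ry": 0, "rz": 0, "gripper": 1},
    {"tx": 0, "ty": -0.008, "tz": 0, "rx": 0, "ry": 0, "rz": 0, "gripper": 1},
    {"tx": 0, "ty": -0.004, "tz": 0, "rx": 0, "ry": 0, "rz": 0, "gripper": 1},
    {"tx": 0, "ty": 0, "tz": 0, "rx": 0, "ry": 0, "rz": 0, "gripper": 1}
  ]
}}

```text
time_s: 15.2
ee_pos: [641.7, 109.1, 9.1]
ee_rot: [-180.0, -0.0, 10.3]
force: [-0.1, -1.9, 3.4]
gripper_width: 0.4
gripper_force: 1.6
```

>>> {"method": "send_rows", "body": {
  "motion": [
    {"tx": 0, "ty": -0.003, "tz": 0, "rx": 0, "ry": 0, "rz": 0, "gripper": 1},
    {"tx": 0, "ty": -0.003, "tz": 0, "rx": 0, "ry": 0, "rz": 0, "gripper": 1},
    {"tx": 0, "ty": 0, "tz": 0, "rx": 0, "ry": 0, "rz": 0, "gripper": 1}
  ]
}}

```text
time_s: 15.58
ee_pos: [641.2, 111.8, 9.1]
ee_rot: [180.0, -0.0, 10.3]
force: [0.9, -4.8, 4.4]
gripper_width: 0.5
gripper_force: 2.6
```

>>> {"method": "send_rows", "body": {
  "motion": [
    {"tx": 0, "ty": -0.003, "tz": 0, "rx": 0, "ry": 0, "rz": 0, "gripper": 1},
    {"tx": 0, "ty": -0.003, "tz": 0, "rx": 0, "ry": 0, "rz": 0, "gripper": 1},
    {"tx": 0, "ty": 0, "tz": 0, "rx": 0, "ry": 0, "rz": 0, "gripper": 1}
  ]
}}

```text
time_s: 15.95
ee_pos: [640.6, 114.8, 9.1]
ee_rot: [180.0, -0.0, 10.3]
force: [1.0, -5.0, 4.6]
gripper_width: 0.5
gripper_force: 2.6
```

```bash
python3 - <<'E'
from np2 import *
st(); print(inv(env.state()["ee_pos"]))
E
```

```text
t 15.95 pos [640.6 114.8   9.1] [180.   -0.   10.3] F [ 1.  -5.   4.6] w 0.5 gf 2.6 d [-0.9  5.8  0.1]
(-29.872692324948574, -32.00140486094389)
```

>>> {"method": "send_rows", "body": {
  "motion": [
    {"tx": 0, "ty": -0.004, "tz": 0, "rx": 0, "ry": 0, "rz": 0, "gripper": 1},
    {"tx": 0, "ty": -0.004, "tz": 0, "rx": 0, "ry": 0, "rz": 0, "gripper": 1},
    {"tx": 0, "ty": 0, "tz": 0, "rx": 0, "ry": 0, "rz": 0, "gripper": 1}
  ]
}}

```text
time_s: 16.32
ee_pos: [640.5, 116.2, 9.4]
ee_rot: [179.8, -0.0, 10.4]
force: [0.6, -12.3, 5.7]
gripper_width: 0.5
gripper_force: 6.5
```

>>> {"method": "send_rows", "body": {
  "motion": [
    {"tx": 0, "ty": -0.003, "tz": 0, "rx": 0, "ry": 0, "rz": 0, "gripper": 1},
    {"tx": 0, "ty": -0.003, "tz": 0, "rx": 0, "ry": 0, "rz": 0, "gripper": 1},
    {"tx": 0, "ty": 0, "tz": 0, "rx": 0, "ry": 0, "rz": 0, "gripper": 1}
  ]
}}

```text
time_s: 16.7
ee_pos: [640.5, 116.6, 10.1]
ee_rot: [179.5, -0.1, 10.5]
force: [1.9, -19.8, 9.4]
gripper_width: 0.7
gripper_force: 10.3
```

```bash
python3 - <<'E'
from np2 import *
st(); print(inv(env.state()["ee_pos"]))
c=cam("scene"); save(c,"s2.png"); cv2.imwrite("pics/s2c.png",cv2.resize(c["img"][230:310,340:450,::-1],None,fx=6,fy=6,interpolation=cv2.INTER_CUBIC))
E
```

```text
t 16.7 pos [640.5 116.6  10.1] [ 1.795e+02 -1.000e-01  1.050e+01] F [  1.9 -19.8   9.4] w 0.7 gf 10.3 d [-1.1  7.6  1.1]
(-29.71212423212946, -30.167143391796202)
```

View pics/s2c.png

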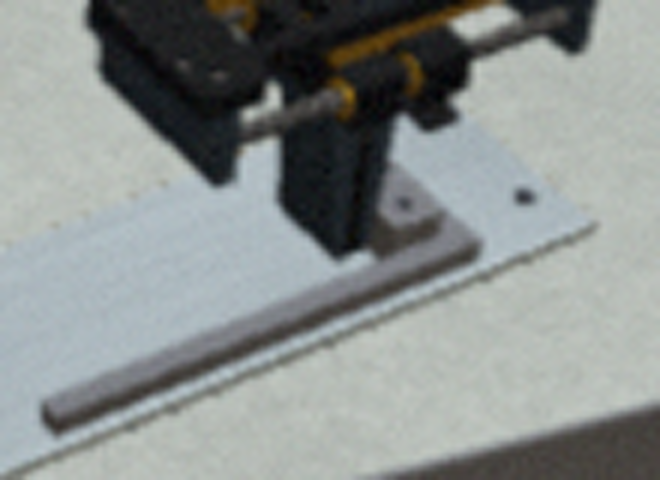

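The bar is in the nest corner, with about 20 N of firm contact at TCP y = −30. Now back off and get the next bar.

```bash
python3 - <<'E'
from np2 import *
c=cam("top"); B=bars(c); print(B)
json.dump([*(np.array([641.54,108.98])+13*u),8.98,10.31],open("cmd.json","w"))
b=min(B,key=lambda k:abs(k[2]+17)) ; b=(*b[:2],b[2]); print(b)
plan([(*N(-30,-36),9,Y,1),(*N(-30,-36),100,Y,-0.2),(b[0],b[1],100,b[2],-0.2),(b[0],b[1],5,b[2],-0.2,2)])
plan([(b[0],b[1],5,b[2],1,4),(b[0],b[1],125,b[2],1,1)])
E
```

```text
[(np.float64(482.41428072568993), np.float64(-350.35909207295424), np.float64(-16.879397665473732), [60, 23]), (np.float64(583.0579314797565), np.float64(-355.1302779711753), np.float64(28.552671794080396), [23, 61])]
(np.float64(482.41428072568993), np.float64(-350.35909207295424), np.float64(-16.879397665473732))
[{"tx": 0.0, "ty": 0.022, "tz": 0.0, "rx": 0, "ry": 0, "rz": 0.0, "gripper": 1}, {"tx": 0.0, "ty": 0.0, "tz": -0.091, "rx": 0, "ry": 0, "rz": 0.0, "gripper": -0.2}, {"tx": 0.0, "ty": 0.0, "tz": -0.091, "rx": 0, "ry": 0, "rz": 0.0, "gripper": -0.2}, {"tx": -0.053, "ty": 0.095, "tz": 0.0, "rx": 0, "ry": 0, "rz": 0.101, "gripper": -0.2}, {"tx": -0.048, "ty": 0.097, "tz": 0.0, "rx": 0, "ry": 0, "rz": 0.1, "gripper": -0.2}, {"tx": -0.043, "ty": 0.099, "tz": 0.0, "rx": 0, "ry": 0, "rz": 0.101, "gripper": -0.2}, {"tx": -0.037, "ty": 0.102, "tz": 0.0, "rx": 0, "ry": 0, "rz": 0.101, "gripper": -0.2}, {"tx": -0.032, "ty": 0.104, "tz": 0.0, "rx": 0, "ry": 0, "rz": 0.101, "gripper": -0.2}, {"tx": -0.027, "ty": 0.105, "tz": 0.0, "rx": 0, "ry": 0, "rz": 0.1, "gripper": -0.2}, {"tx": -0.
[... 608 characters left out ...]
: 0.0, "ty": 0.0, "tz": 0.0, "rx": 0, "ry": 0, "rz": 0.0, "gripper": 1}, {"tx": 0, "ty": 0, "tz": 0, "rx": 0, "ry": 0, "rz": 0, "gripper": 1}, {"tx": 0, "ty": 0, "tz": 0, "rx": 0, "ry": 0, "rz": 0, "gripper": 1}, {"tx": 0, "ty": 0, "tz": 0, "rx": 0, "ry": 0, "rz": 0, "gripper": 1}, {"tx": 0, "ty": 0, "tz": 0, "rx": 0, "ry": 0, "rz": 0, "gripper": 1}, {"tx": 0.0, "ty": 0.0, "tz": -0.08, "rx": 0, "ry": 0, "rz": 0.0, "gripper": 1}, {"tx": 0.0, "ty": 0.0, "tz": -0.08, "rx": 0, "ry": 0, "rz": 0.0, "gripper": 1}, {"tx": 0.0, "ty": 0.0, "tz": -0.08, "rx": 0, "ry": 0, "rz": 0.0, "gripper": 1}, {"tx": 0, "ty": 0, "tz": 0, "rx": 0, "ry": 0, "rz": 0, "gripper": 1}]
end [ 482.53 -350.14  124.98  -16.87]
```

>>> {"method": "send_rows", "body": {
  "motion": [
    {"tx": 0, "ty": 0.022, "tz": 0, "rx": 0, "ry": 0, "rz": 0, "gripper": 1},
    {"tx": 0, "ty": 0, "tz": -0.091, "rx": 0, "ry": 0, "rz": 0, "gripper": 1},
    {"tx": 0, "ty": 0, "tz": -0.091, "rx": 0, "ry": 0, "rz": 0, "gripper": -0.2},
    {"tx": -0.053, "ty": 0.095, "tz": 0, "rx": 0, "ry": 0, "rz": 0.101, "gripper": -0.2},
    {"tx": -0.048, "ty": 0.097, "tz": 0, "rx": 0, "ry": 0, "rz": 0.1, "gripper": -0.2},
    {"tx": -0.043, "ty": 0.099, "tz": 0, "rx": 0, "ry": 0, "rz": 0.101, "gripper": -0.2},
    {"tx": -0.037, "ty": 0.102, "tz": 0, "rx": 0, "ry": 0, "rz": 0.101, "gripper": -0.2},
    {"tx": -0.032, "ty": 0.104, "tz": 0, "rx": 0, "ry": 0, "rz": 0.101, "gripper": -0.2},
    {"tx": -0.027, "ty": 0.105, "tz": 0, "rx": 0, "ry": 0, "rz": 0.1, "gripper": -0.2},
    {"tx": -0.021, "ty": 0.106, "tz": 0, "rx": 0, "ry": 0, "rz": 0.101, "gripper": -0.2},
    {"tx": -0.015, "ty": 0.107, "tz": 0, "rx": 0, "ry": 0, "rz": 0.101, "gripper": -0.2},
    {"tx": -0.01, "ty": 0.108, "tz": 0, "rx": 0, "ry": 0, "rz": 0.1, "gripper": -0.2}
  ]
}}

```text
time_s: 18.3
ee_pos: [482.2, -350.2, 99.1]
ee_rot: [-179.8, 0.0, -17.0]
force: [-0.1, 0.4, 0.4]
gripper_width: 54.8
gripper_force: 0.0
```

>>> {"method": "send_rows", "body": {
  "motion": [
    {"tx": 0, "ty": 0, "tz": 0.095, "rx": 0, "ry": 0, "rz": 0, "gripper": -0.2},
    {"tx": 0, "ty": 0, "tz": 0.095, "rx": 0, "ry": 0, "rz": 0, "gripper": -0.2},
    {"tx": 0, "ty": 0, "tz": 0, "rx": 0, "ry": 0, "rz": 0, "gripper": -0.2},
    {"tx": 0, "ty": 0, "tz": 0, "rx": 0, "ry": 0, "rz": 0, "gripper": -0.2}
  ]
}}

```text
time_s: 18.8
ee_pos: [482.5, -349.1, 4.3]
ee_rot: [-179.9, 0.1, -16.9]
force: [0.7, -0.6, 1.0]
gripper_width: 54.6
gripper_force: 0.0
```

>>> {"method": "send_rows", "body": {
  "motion": [
    {"tx": 0, "ty": 0, "tz": 0, "rx": 0, "ry": 0, "rz": 0, "gripper": 1},
    {"tx": 0, "ty": 0, "tz": 0, "rx": 0, "ry": 0, "rz": 0, "gripper": 1},
    {"tx": 0, "ty": 0, "tz": 0, "rx": 0, "ry": 0, "rz": 0, "gripper": 1},
    {"tx": 0, "ty": 0, "tz": 0, "rx": 0, "ry": 0, "rz": 0, "gripper": 1},
    {"tx": 0, "ty": 0, "tz": 0, "rx": 0, "ry": 0, "rz": 0, "gripper": 1},
    {"tx": 0, "ty": 0, "tz": -0.08, "rx": 0, "ry": 0, "rz": 0, "gripper": 1},
    {"tx": 0, "ty": 0, "tz": -0.08, "rx": 0, "ry": 0, "rz": 0, "gripper": 1},
    {"tx": 0, "ty": 0, "tz": -0.08, "rx": 0, "ry": 0, "rz": 0, "gripper": 1},
    {"tx": 0, "ty": 0, "tz": 0, "rx": 0, "ry": 0, "rz": 0, "gripper": 1}
  ],
  "grip_force": 40
}}

```text
time_s: 19.92
ee_pos: [484.1, -351.3, 127.8]
ee_rot: [179.9, -0.4, -16.9]
force: [0.5, -0.1, -3.1]
gripper_width: 21.6
gripper_force: 40.0
```

```bash
python3 - <<'E'
from np2 import *
st()
p=N(-36,-54); q=N(-28,-54)
plan([(*p,80,Y,1,1),(*p,9.7,Y,1,2)])
E
```

```text
t 19.925 pos [ 484.1 -351.3  127.8] [179.9  -0.4 -16.9] F [ 0.5 -0.1 -3.1] w 21.6 gf 40.0 d [ 1.5 -1.1  2.8]
[{"tx": 0.005, "ty": -0.117, "tz": 0.011, "rx": 0, "ry": 0, "rz": -0.113, "gripper": 1}, {"tx": 0.012, "ty": -0.117, "tz": 0.011, "rx": 0, "ry": 0, "rz": -0.113, "gripper": 1}, {"tx": 0.019, "ty": -0.115, "tz": 0.012, "rx": 0, "ry": 0, "rz": -0.114, "gripper": 1}, {"tx": 0.026, "ty": -0.115, "tz": 0.011, "rx": 0, "ry": 0, "rz": -0.113, "gripper": 1}, {"tx": 0.033, "ty": -0.112, "tz": 0.011, "rx": 0, "ry": 0, "rz": -0.113, "gripper": 1}, {"tx": 0.039, "ty": -0.111, "tz": 0.011, "rx": 0, "ry": 0, "rz": -0.113, "gripper": 1}, {"tx": 0.046, "ty": -0.108, "tz": 0.012, "rx": 0, "ry": 0, "rz": -0.113, "gripper": 1}, {"tx": 0.052, "ty": -0.105, "tz": 0.011, "rx": 0, "ry": 0, "rz": -0.114, "gripper": 1}, {"tx": 0, "ty": 0, "tz": 0, "rx": 0, "ry": 0, "rz": 0, "gripper": 1}, {"tx": 0.0, "ty": 0.0, "tz": 0.07, "rx": 0, "ry": 0, "rz": 0.0, "gripper": 1}, {"tx": 0.0, "ty": 0.0, "tz": 0.071, "rx": 0, "ry": 0, "rz": 0.0, "gripper": 1}, {"tx": 0, "ty": 0, "tz": 0, "rx": 0, "ry": 0, "rz": 0, "gripper": 1}]
[{"tx": 0, "ty": 0, "tz": 0, "rx": 0, "ry": 0, "rz": 0, "gripper": 1}]
end [638.63  92.2    9.48  10.31]
```

>>> {"method": "send_rows", "body": {
  "motion": [
    {"tx": 0.005, "ty": -0.117, "tz": 0.011, "rx": 0, "ry": 0, "rz": -0.113, "gripper": 1},
    {"tx": 0.012, "ty": -0.117, "tz": 0.011, "rx": 0, "ry": 0, "rz": -0.113, "gripper": 1},
    {"tx": 0.019, "ty": -0.115, "tz": 0.012, "rx": 0, "ry": 0, "rz": -0.114, "gripper": 1},
    {"tx": 0.026, "ty": -0.115, "tz": 0.011, "rx": 0, "ry": 0, "rz": -0.113, "gripper": 1},
    {"tx": 0.033, "ty": -0.112, "tz": 0.011, "rx": 0, "ry": 0, "rz": -0.113, "gripper": 1},
    {"tx": 0.039, "ty": -0.111, "tz": 0.011, "rx": 0, "ry": 0, "rz": -0.113, "gripper": 1},
    {"tx": 0.046, "ty": -0.108, "tz": 0.012, "rx": 0, "ry": 0, "rz": -0.113, "gripper": 1},
    {"tx": 0.052, "ty": -0.105, "tz": 0.011, "rx": 0, "ry": 0, "rz": -0.114, "gripper": 1},
    {"tx": 0, "ty": 0, "tz": 0, "rx": 0, "ry": 0, "rz": 0, "gripper": 1},
    {"tx": 0, "ty": 0, "tz": 0.07, "rx": 0, "ry": 0, "rz": 0, "gripper": 1},
    {"tx": 0, "ty": 0, "tz": 0.064, "rx": 0, "ry": 0, "rz": 0, "gripper": 1},
    {"tx": 0, "ty": 0, "tz": 0.006, "rx": 0, "ry": 0, "rz": 0, "gripper": 1}
  ]
}}

```text
time_s: 21.42
ee_pos: [636.9, 91.2, 8.0]
ee_rot: [-180.0, 0.2, 10.2]
force: [-2.7, 0.7, 8.7]
gripper_width: 21.7
gripper_force: 40.0
```

>>> {"method": "send_rows", "body": {
  "motion": [
    {"tx": 0.004, "ty": 0, "tz": 0.001, "rx": 0, "ry": 0, "rz": 0, "gripper": 1},
    {"tx": 0.004, "ty": 0, "tz": 0, "rx": 0, "ry": 0, "rz": 0, "gripper": 1},
    {"tx": 0.002, "ty": 0, "tz": 0, "rx": 0, "ry": 0, "rz": 0, "gripper": 1},
    {"tx": 0.003, "ty": 0, "tz": 0, "rx": 0, "ry": 0, "rz": 0, "gripper": 1},
    {"tx": 0, "ty": 0, "tz": 0, "rx": 0, "ry": 0, "rz": 0, "gripper": 1}
  ],
  "grip_force": 15
}}

```text
time_s: 22.05
ee_pos: [644.9, 93.2, 9.2]
ee_rot: [180.0, 0.0, 10.3]
force: [-0.9, -0.2, -3.1]
gripper_width: 21.7
gripper_force: 15.0
```

>>> {"method": "send_rows", "body": {
  "motion": [
    {"tx": 0.003, "ty": 0, "tz": 0.001, "rx": 0, "ry": 0, "rz": 0, "gripper": 1},
    {"tx": 0.003, "ty": 0, "tz": 0, "rx": 0, "ry": 0, "rz": 0, "gripper": 1},
    {"tx": 0, "ty": 0, "tz": 0, "rx": 0, "ry": 0, "rz": 0, "gripper": 1}
  ]
}}

```text
time_s: 22.42
ee_pos: [644.9, 93.3, 8.6]
ee_rot: [180.0, 0.4, 10.3]
force: [-6.7, -2.4, 2.2]
gripper_width: 22.2
gripper_force: 15.0
```

>>> {"method": "send_rows", "body": {
  "motion": [
    {"tx": 0.003, "ty": 0, "tz": 0, "rx": 0, "ry": 0, "rz": 0, "gripper": 1},
    {"tx": 0.003, "ty": 0, "tz": 0, "rx": 0, "ry": 0, "rz": 0, "gripper": 1},
    {"tx": 0, "ty": 0, "tz": 0, "rx": 0, "ry": 0, "rz": 0, "gripper": 1}
  ]
}}

```text
time_s: 22.8
ee_pos: [644.9, 93.3, 8.3]
ee_rot: [-180.0, 0.8, 10.3]
force: [-13.7, -3.2, 4.5]
gripper_width: 21.9
gripper_force: 15.0
```

```bash
python3 - <<'E'
from np2 import *
json.dump([638.63+12.5*nx[0],92.2+12.5*nx[1],8.98,10.31],open("cmd.json","w"))
p=(N(-29.5,-54)); q=N(-30,-84)
plan([(*p,9.5,Y,1),(*p,9.5,Y,0.25,2),(*p,50,Y,0.25,1),(*q,50,Y,1,3),(*q,10,Y,1,1)])
f=lambda y:(*N(-30,y),10,Y,1)
plan([f(-72),f(-66),f(-62),f(-58),f(-55)+(1,)])
plan([f(-53),f(-51),f(-49),f(-48)+(1,)])
E
```

```text
[{"tx": -0.012, "ty": 0.0, "tz": -0.001, "rx": 0, "ry": 0, "rz": 0.0, "gripper": 1}, {"tx": 0.0, "ty": 0.0, "tz": 0.0, "rx": 0, "ry": 0, "rz": 0.0, "gripper": 0.25}, {"tx": 0, "ty": 0, "tz": 0, "rx": 0, "ry": 0, "rz": 0, "gripper": 0.25}, {"tx": 0, "ty": 0, "tz": 0, "rx": 0, "ry": 0, "rz": 0, "gripper": 0.25}, {"tx": 0.0, "ty": 0.0, "tz": -0.081, "rx": 0, "ry": 0, "rz": 0.0, "gripper": 0.25}, {"tx": 0, "ty": 0, "tz": 0, "rx": 0, "ry": 0, "rz": 0, "gripper": 0.25}, {"tx": -0.001, "ty": 0.06, "tz": 0.0, "rx": 0, "ry": 0, "rz": 0.0, "gripper": 1}, {"tx": 0, "ty": 0, "tz": 0, "rx": 0, "ry": 0, "rz": 0, "gripper": 1}, {"tx": 0, "ty": 0, "tz": 0, "rx": 0, "ry": 0, "rz": 0, "gripper": 1}, {"tx": 0, "ty": 0, "tz": 0, "rx": 0, "ry": 0, "rz": 0, "gripper": 1}, {"tx": 0.0, "ty": 0.0, "tz": 0.08, "rx": 0, "ry": 0, "rz": 0.0, "gripper": 1}, {"tx": 0, "ty": 0, "tz": 0, "rx": 0, "ry": 0, "rz": 0, "gripper": 1}]
end [649.9   63.76   9.98  10.31]
[{"tx": 0.0, "ty": -0.024, "tz": 0.0, "rx": 0, "ry": 0, "rz": 0.0, "gripper": 1}, {"tx": 0.0, "ty": -0.012, "tz": 0.0, "rx": 0, "ry": 0, "rz": 0.0, "gripper": 1}, {"tx": 0.0, "ty": -0.008, "tz": 0.0, "rx": 0, "ry": 0, "rz": 0.0, "gripper": 1}, {"tx": 0.0, "ty": -0.008, "tz": 0.0, "rx": 0, "ry": 0, "rz": 0.0, "gripper": 1}, {"tx": 0.0, "ty": -0.006, "tz": 0.0, "rx": 0, "ry": 0, "rz": 0.0, "gripper": 1}, {"tx": 0, "ty": 0, "tz": 0, "rx": 0, "ry": 0, "rz": 0, "gripper": 1}]
end [644.71  92.29   9.98  10.31]
[{"tx": 0.0, "ty": -0.004, "tz": 0.0, "rx": 0, "ry": 0, "rz": 0.0, "gripper": 1}, {"tx": 0.0, "ty": -0.004, "tz": 0.0, "rx": 0, "ry": 0, "rz": 0.0, "gripper": 1}, {"tx": 0.0, "ty": -0.004, "tz": 0.0, "rx": 0, "ry": 0, "rz": 0.0, "gripper": 1}, {"tx": 0.0, "ty": -0.002, "tz": 0.0, "rx": 0, "ry": 0, "rz": 0.0, "gripper": 1}, {"tx": 0, "ty": 0, "tz": 0, "rx": 0, "ry": 0, "rz": 0, "gripper": 1}]
end [643.46  99.17   9.98  10.31]
```

>>> {"method": "send_rows", "body": {
  "motion": [
    {"tx": -0.012, "ty": 0, "tz": -0.001, "rx": 0, "ry": 0, "rz": 0, "gripper": 1},
    {"tx": 0, "ty": 0, "tz": 0, "rx": 0, "ry": 0, "rz": 0, "gripper": 0.25},
    {"tx": 0, "ty": 0, "tz": 0, "rx": 0, "ry": 0, "rz": 0, "gripper": 0.25},
    {"tx": 0, "ty": 0, "tz": 0, "rx": 0, "ry": 0, "rz": 0, "gripper": 0.25},
    {"tx": 0, "ty": 0, "tz": -0.081, "rx": 0, "ry": 0, "rz": 0, "gripper": 0.25},
    {"tx": 0, "ty": 0, "tz": 0, "rx": 0, "ry": 0, "rz": 0, "gripper": 0.25},
    {"tx": -0.001, "ty": 0.06, "tz": 0, "rx": 0, "ry": 0, "rz": 0, "gripper": 1},
    {"tx": 0, "ty": 0, "tz": 0, "rx": 0, "ry": 0, "rz": 0, "gripper": 1},
    {"tx": 0, "ty": 0, "tz": 0, "rx": 0, "ry": 0, "rz": 0, "gripper": 1},
    {"tx": 0, "ty": 0, "tz": 0, "rx": 0, "ry": 0, "rz": 0, "gripper": 1},
    {"tx": 0, "ty": 0, "tz": 0.08, "rx": 0, "ry": 0, "rz": 0, "gripper": 1},
    {"tx": 0, "ty": 0, "tz": 0, "rx": 0, "ry": 0, "rz": 0, "gripper": 1}
  ]
}}

```text
time_s: 24.3
ee_pos: [648.7, 64.3, 8.2]
ee_rot: [-180.0, 0.2, 10.3]
force: [0.4, 0.3, 0.5]
gripper_width: 0.1
gripper_force: 0.0
```

>>> {"method": "send_rows", "body": {
  "motion": [
    {"tx": 0, "ty": -0.024, "tz": 0, "rx": 0, "ry": 0, "rz": 0, "gripper": 1},
    {"tx": 0, "ty": -0.012, "tz": 0, "rx": 0, "ry": 0, "rz": 0, "gripper": 1},
    {"tx": 0, "ty": -0.008, "tz": 0, "rx": 0, "ry": 0, "rz": 0, "gripper": 1},
    {"tx": 0, "ty": -0.008, "tz": 0, "rx": 0, "ry": 0, "rz": 0, "gripper": 1},
    {"tx": 0, "ty": -0.006, "tz": 0, "rx": 0, "ry": 0, "rz": 0, "gripper": 1},
    {"tx": 0, "ty": 0, "tz": 0, "rx": 0, "ry": 0, "rz": 0, "gripper": 1}
  ]
}}

```text
time_s: 25.05
ee_pos: [644.8, 92.6, 9.9]
ee_rot: [-180.0, -0.0, 10.3]
force: [1.4, -2.2, 1.9]
gripper_width: 0.5
gripper_force: 1.1
```

>>> {"method": "send_rows", "body": {
  "motion": [
    {"tx": 0, "ty": -0.004, "tz": 0, "rx": 0, "ry": 0, "rz": 0, "gripper": 1},
    {"tx": 0, "ty": -0.004, "tz": 0, "rx": 0, "ry": 0, "rz": 0, "gripper": 1},
    {"tx": 0, "ty": -0.004, "tz": 0, "rx": 0, "ry": 0, "rz": 0, "gripper": 1},
    {"tx": 0, "ty": -0.002, "tz": 0, "rx": 0, "ry": 0, "rz": 0, "gripper": 1},
    {"tx": 0, "ty": 0, "tz": 0, "rx": 0, "ry": 0, "rz": 0, "gripper": 1}
  ]
}}

```text
time_s: 25.68
ee_pos: [644.5, 94.5, 10.2]
ee_rot: [179.6, -0.0, 10.4]
force: [4.0, -16.0, 3.5]
gripper_width: 0.2
gripper_force: 8.4
```

```bash
python3 - <<'E'
from np2 import *
st(); print(inv(env.state()["ee_pos"])); c=cam("top"); print(bars(c))
E
```

```text
t 25.675 pos [644.5  94.5  10.2] [179.6  -0.   10.4] F [  4.  -16.    3.5] w 0.2 gf 8.4 d [ 1.1 -4.6  0.2]
(-29.671536299088494, -52.61097881114429)
[(np.float64(583.0579314797565), np.float64(-355.1302779711753), np.float64(28.552671794080396), [23, 61])]
```

```bash
python3 - <<'E'
from np2 import *
b=(583.06,-355.13,28.5)
plan([(*N(-30,-60),10,Y,1),(*N(-30,-60),105,Y,1),(b[0],b[1],105,b[2],-0.2),(b[0],b[1],5,b[2],-0.2,2)])
plan([(b[0],b[1],5,b[2],1,4),(b[0],b[1],125,b[2],1,1)])
p=N(-36,-77)
plan([(*p,85,Y,1,1),(*p,12,Y,1),(*p,10,Y,1,1)])
E
```

```text
[{"tx": 0.0, "ty": 0.024, "tz": 0.0, "rx": 0, "ry": 0, "rz": 0.0, "gripper": 1}, {"tx": 0.0, "ty": 0.0, "tz": -0.095, "rx": 0, "ry": 0, "rz": 0.0, "gripper": 1}, {"tx": 0.0, "ty": 0.0, "tz": -0.095, "rx": 0, "ry": 0, "rz": 0.0, "gripper": 1}, {"tx": -0.035, "ty": 0.106, "tz": 0.0, "rx": 0, "ry": 0, "rz": -0.076, "gripper": -0.2}, {"tx": -0.04, "ty": 0.105, "tz": 0.0, "rx": 0, "ry": 0, "rz": -0.076, "gripper": -0.2}, {"tx": -0.043, "ty": 0.103, "tz": 0.0, "rx": 0, "ry": 0, "rz": -0.075, "gripper": -0.2}, {"tx": -0.048, "ty": 0.101, "tz": 0.0, "rx": 0, "ry": 0, "rz": -0.076, "gripper": -0.2}, {"tx": -0.051, "ty": 0.099, "tz": 0.0, "rx": 0, "ry": 0, "rz": -0.076, "gripper": -0.2}, {"tx": -0.055, "ty": 0.097, "tz": 0.0, "rx": 0, "ry": 0, "rz": -0.076, "gripper": -0.2}, {"tx": -0.06, "ty": 0.095, "tz": 0.0, "rx": 0, "ry": 0, "rz": -0.076, "gripper": -0.2}, {"tx": -0.063, "ty": 0.092, "tz": 0.0, "rx": 0, "ry": 0, "rz": -0.075, "gripper": -0.2}, {"tx": 0.0, "ty": 0.0, "tz": 0.1, "rx": 0, "ry": 0, "rz": 0.0, "gripper": -0.2}]
[{"tx": 0.0, "ty": 0.0, "tz": 0.1, "rx": 0, "ry": 0, "rz": 0.0, "g
[... 1307 characters left out ...]
, "rz": 0.076, "gripper": 1}, {"tx": 0.046, "ty": -0.097, "tz": 0.01, "rx": 0, "ry": 0, "rz": 0.076, "gripper": 1}, {"tx": 0.041, "ty": -0.099, "tz": 0.01, "rx": 0, "ry": 0, "rz": 0.076, "gripper": 1}, {"tx": 0.038, "ty": -0.1, "tz": 0.01, "rx": 0, "ry": 0, "rz": 0.075, "gripper": 1}, {"tx": 0, "ty": 0, "tz": 0, "rx": 0, "ry": 0, "rz": 0, "gripper": 1}, {"tx": 0.0, "ty": 0.0, "tz": 0.073, "rx": 0, "ry": 0, "rz": 0.0, "gripper": 1}, {"tx": 0.0, "ty": 0.0, "tz": 0.073, "rx": 0, "ry": 0, "rz": 0.0, "gripper": 1}, {"tx": 0.0, "ty": 0.0, "tz": 0.004, "rx": 0, "ry": 0, "rz": 0.0, "gripper": 1}]
[{"tx": 0, "ty": 0, "tz": 0, "rx": 0, "ry": 0, "rz": 0, "gripper": 1}]
end [642.64  69.19   9.98  10.31]
```

>>> {"method": "send_rows", "body": {
  "motion": [
    {"tx": 0, "ty": 0.024, "tz": 0, "rx": 0, "ry": 0, "rz": 0, "gripper": 1},
    {"tx": 0, "ty": 0, "tz": -0.095, "rx": 0, "ry": 0, "rz": 0, "gripper": 1},
    {"tx": 0, "ty": 0, "tz": -0.095, "rx": 0, "ry": 0, "rz": 0, "gripper": 1},
    {"tx": -0.035, "ty": 0.106, "tz": 0, "rx": 0, "ry": 0, "rz": -0.076, "gripper": -0.2},
    {"tx": -0.04, "ty": 0.105, "tz": 0, "rx": 0, "ry": 0, "rz": -0.076, "gripper": -0.2},
    {"tx": -0.043, "ty": 0.103, "tz": 0, "rx": 0, "ry": 0, "rz": -0.075, "gripper": -0.2},
    {"tx": -0.048, "ty": 0.101, "tz": 0, "rx": 0, "ry": 0, "rz": -0.076, "gripper": -0.2},
    {"tx": -0.051, "ty": 0.099, "tz": 0, "rx": 0, "ry": 0, "rz": -0.076, "gripper": -0.2},
    {"tx": -0.055, "ty": 0.097, "tz": 0, "rx": 0, "ry": 0, "rz": -0.076, "gripper": -0.2},
    {"tx": -0.06, "ty": 0.095, "tz": 0, "rx": 0, "ry": 0, "rz": -0.076, "gripper": -0.2},
    {"tx": -0.063, "ty": 0.092, "tz": 0, "rx": 0, "ry": 0, "rz": -0.075, "gripper": -0.2},
    {"tx": 0, "ty": 0, "tz": 0.1, "rx": 0, "ry": 0, "rz": 0, "gripper": -0.2}
  ]
}}

```text
time_s: 27.22
ee_pos: [585.0, -360.6, 57.9]
ee_rot: [179.5, -0.3, 28.2]
force: [0.8, 0.0, -1.0]
gripper_width: 54.9
gripper_force: 0.0
```

>>> {"method": "send_rows", "body": {
  "motion": [
    {"tx": 0, "ty": 0, "tz": 0.1, "rx": 0, "ry": 0, "rz": 0, "gripper": -0.2},
    {"tx": 0, "ty": 0, "tz": 0, "rx": 0, "ry": 0, "rz": 0, "gripper": -0.2},
    {"tx": 0, "ty": 0, "tz": 0, "rx": 0, "ry": 0, "rz": 0, "gripper": -0.2}
  ]
}}

```text
time_s: 27.6
ee_pos: [582.7, -354.5, 4.5]
ee_rot: [-179.9, 0.0, 28.5]
force: [-0.8, 0.6, 0.2]
gripper_width: 54.6
gripper_force: 0.0
```

>>> {"method": "send_rows", "body": {
  "motion": [
    {"tx": 0, "ty": 0, "tz": 0, "rx": 0, "ry": 0, "rz": 0, "gripper": 1},
    {"tx": 0, "ty": 0, "tz": 0, "rx": 0, "ry": 0, "rz": 0, "gripper": 1},
    {"tx": 0, "ty": 0, "tz": 0, "rx": 0, "ry": 0, "rz": 0, "gripper": 1},
    {"tx": 0, "ty": 0, "tz": 0, "rx": 0, "ry": 0, "rz": 0, "gripper": 1},
    {"tx": 0, "ty": 0, "tz": 0, "rx": 0, "ry": 0, "rz": 0, "gripper": 1},
    {"tx": 0, "ty": 0, "tz": -0.08, "rx": 0, "ry": 0, "rz": 0, "gripper": 1},
    {"tx": 0, "ty": 0, "tz": -0.08, "rx": 0, "ry": 0, "rz": 0, "gripper": 1},
    {"tx": 0, "ty": 0, "tz": -0.08, "rx": 0, "ry": 0, "rz": 0, "gripper": 1},
    {"tx": 0, "ty": 0, "tz": 0, "rx": 0, "ry": 0, "rz": 0, "gripper": 1}
  ],
  "grip_force": 40
}}

```text
time_s: 28.72
ee_pos: [584.6, -356.5, 128.5]
ee_rot: [179.6, -0.2, 28.5]
force: [-0.3, 0.3, -1.8]
gripper_width: 21.8
gripper_force: 40.0
```

>>> {"method": "send_rows", "body": {
  "motion": [
    {"tx": 0.064, "ty": -0.086, "tz": 0.01, "rx": 0, "ry": 0, "rz": 0.076, "gripper": 1},
    {"tx": 0.06, "ty": -0.089, "tz": 0.01, "rx": 0, "ry": 0, "rz": 0.076, "gripper": 1},
    {"tx": 0.057, "ty": -0.091, "tz": 0.01, "rx": 0, "ry": 0, "rz": 0.075, "gripper": 1},
    {"tx": 0.053, "ty": -0.093, "tz": 0.01, "rx": 0, "ry": 0, "rz": 0.076, "gripper": 1},
    {"tx": 0.049, "ty": -0.095, "tz": 0.01, "rx": 0, "ry": 0, "rz": 0.076, "gripper": 1},
    {"tx": 0.046, "ty": -0.097, "tz": 0.01, "rx": 0, "ry": 0, "rz": 0.076, "gripper": 1},
    {"tx": 0.041, "ty": -0.099, "tz": 0.01, "rx": 0, "ry": 0, "rz": 0.076, "gripper": 1},
    {"tx": 0.038, "ty": -0.1, "tz": 0.01, "rx": 0, "ry": 0, "rz": 0.075, "gripper": 1},
    {"tx": 0, "ty": 0, "tz": 0, "rx": 0, "ry": 0, "rz": 0, "gripper": 1}
  ]
}}

```text
time_s: 29.85
ee_pos: [641.2, 72.8, 82.1]
ee_rot: [-179.9, 0.2, 10.6]
force: [-0.1, -0.1, -1.8]
gripper_width: 21.7
gripper_force: 40.0
```

>>> {"method": "send_rows", "body": {
  "motion": [
    {"tx": 0, "ty": 0, "tz": 0.073, "rx": 0, "ry": 0, "rz": 0, "gripper": 1},
    {"tx": 0, "ty": 0, "tz": 0.067, "rx": 0, "ry": 0, "rz": 0, "gripper": 1},
    {"tx": 0, "ty": 0, "tz": 0.01, "rx": 0, "ry": 0, "rz": 0, "gripper": 1},
    {"tx": 0, "ty": 0, "tz": 0, "rx": 0, "ry": 0, "rz": 0, "gripper": 1}
  ]
}}

```text
time_s: 30.35
ee_pos: [641.1, 68.0, 9.2]
ee_rot: [-180.0, 0.2, 10.3]
force: [-1.8, -0.7, 1.7]
gripper_width: 21.6
gripper_force: 40.0
```

>>> {"method": "send_rows", "body": {
  "motion": [
    {"tx": 0.004, "ty": 0, "tz": 0.001, "rx": 0, "ry": 0, "rz": 0, "gripper": 1},
    {"tx": 0.004, "ty": 0, "tz": 0, "rx": 0, "ry": 0, "rz": 0, "gripper": 1},
    {"tx": 0.003, "ty": 0, "tz": 0, "rx": 0, "ry": 0, "rz": 0, "gripper": 1},
    {"tx": 0.003, "ty": 0, "tz": 0, "rx": 0, "ry": 0, "rz": 0, "gripper": 1},
    {"tx": 0, "ty": 0, "tz": 0, "rx": 0, "ry": 0, "rz": 0, "gripper": 1}
  ],
  "grip_force": 15
}}

```text
time_s: 30.98
ee_pos: [647.8, 69.3, 9.2]
ee_rot: [180.0, 0.2, 10.3]
force: [-5.0, -1.8, 4.7]
gripper_width: 22.0
gripper_force: 15.0
```

>>> {"method": "send_rows", "body": {
  "motion": [
    {"tx": 0.003, "ty": 0, "tz": -0.001, "rx": 0, "ry": 0, "rz": 0, "gripper": 1},
    {"tx": 0.003, "ty": 0, "tz": 0, "rx": 0, "ry": 0, "rz": 0, "gripper": 1},
    {"tx": 0, "ty": 0, "tz": 0, "rx": 0, "ry": 0, "rz": 0, "gripper": 1}
  ]
}}

```text
time_s: 31.35
ee_pos: [648.3, 69.4, 9.2]
ee_rot: [180.0, 0.5, 10.3]
force: [-10.5, -2.3, 7.6]
gripper_width: 22.0
gripper_force: 15.0
```

```bash
python3 - <<'E'
from np2 import *
st(); print(inv(env.state()["ee_pos"]))
x,y,z,a=cmd(); d=10; json.dump([642.64+d*nx[0],69.19+d*nx[1],9.98-2+0.5+0.5,10.31],open("cmd.json","w"))
p=(N(-30.5,-77)); q=N(-30,-107)
plan([(*p,9.5,Y,1),(*p,9.5,Y,0.25,2),(*p,50,Y,0.25,1),(*q,50,Y,1,3),(*q,10,Y,1,1)])
f=lambda y:(*N(-30,y),10,Y,1)
plan([f(-96),f(-90),f(-85),f(-80),f(-77)+(1,)])
plan([f(-75),f(-73),f(-71),f(-70)+(1,)])
E
```

```text
t 31.35 pos [648.3  69.4   9.2] [180.    0.5  10.3] F [-10.5  -2.3   7.6] w 22.0 gf 15.0 d [ 5.7  0.2 -0.7]
(-30.40506375021883, -78.0378171020994)
[{"tx": -0.009, "ty": 0.0, "tz": -0.001, "rx": 0, "ry": 0, "rz": 0.0, "gripper": 1}, {"tx": 0.0, "ty": 0.0, "tz": 0.0, "rx": 0, "ry": 0, "rz": 0.0, "gripper": 0.25}, {"tx": 0, "ty": 0, "tz": 0, "rx": 0, "ry": 0, "rz": 0, "gripper": 0.25}, {"tx": 0, "ty": 0, "tz": 0, "rx": 0, "ry": 0, "rz": 0, "gripper": 0.25}, {"tx": 0.0, "ty": 0.0, "tz": -0.081, "rx": 0, "ry": 0, "rz": 0.0, "gripper": 0.25}, {"tx": 0, "ty": 0, "tz": 0, "rx": 0, "ry": 0, "rz": 0, "gripper": 0.25}, {"tx": 0.001, "ty": 0.06, "tz": 0.0, "rx": 0, "ry": 0, "rz": 0.0, "gripper": 1}, {"tx": 0, "ty": 0, "tz": 0, "rx": 0, "ry": 0, "rz": 0, "gripper": 1}, {"tx": 0, "ty": 0, "tz": 0, "rx": 0, "ry": 0, "rz": 0, "gripper": 1}, {"tx": 0, "ty": 0, "tz": 0, "rx": 0, "ry": 0, "rz": 0, "gripper": 1}, {"tx": 0.0, "ty": 0.0, "tz": 0.08, "rx": 0, "ry": 0, "rz": 0.0, "gripper": 1}, {"tx": 0, "ty": 0, "tz": 0, "rx": 0, "ry": 0, "rz": 0, "gripper": 1}]
end [653.91  40.75   9.98  10.31]
[{"tx": 0
[... 227 characters left out ...]
": 1}, {"tx": 0.0, "ty": -0.01, "tz": 0.0, "rx": 0, "ry": 0, "rz": 0.0, "gripper": 1}, {"tx": 0.0, "ty": -0.006, "tz": 0.0, "rx": 0, "ry": 0, "rz": 0.0, "gripper": 1}, {"tx": 0, "ty": 0, "tz": 0, "rx": 0, "ry": 0, "rz": 0, "gripper": 1}]
end [648.54  70.26   9.98  10.31]
[{"tx": 0.0, "ty": -0.004, "tz": 0.0, "rx": 0, "ry": 0, "rz": 0.0, "gripper": 1}, {"tx": 0.0, "ty": -0.004, "tz": 0.0, "rx": 0, "ry": 0, "rz": 0.0, "gripper": 1}, {"tx": 0.0, "ty": -0.004, "tz": 0.0, "rx": 0, "ry": 0, "rz": 0.0, "gripper": 1}, {"tx": 0.0, "ty": -0.002, "tz": 0.0, "rx": 0, "ry": 0, "rz": 0.0, "gripper": 1}, {"tx": 0, "ty": 0, "tz": 0, "rx": 0, "ry": 0, "rz": 0, "gripper": 1}]
end [647.29  77.15   9.98  10.31]
```

>>> {"method": "send_rows", "body": {
  "motion": [
    {"tx": -0.009, "ty": 0, "tz": -0.001, "rx": 0, "ry": 0, "rz": 0, "gripper": 1},
    {"tx": 0, "ty": 0, "tz": 0, "rx": 0, "ry": 0, "rz": 0, "gripper": 0.25},
    {"tx": 0, "ty": 0, "tz": 0, "rx": 0, "ry": 0, "rz": 0, "gripper": 0.25},
    {"tx": 0, "ty": 0, "tz": 0, "rx": 0, "ry": 0, "rz": 0, "gripper": 0.25},
    {"tx": 0, "ty": 0, "tz": -0.081, "rx": 0, "ry": 0, "rz": 0, "gripper": 0.25},
    {"tx": 0, "ty": 0, "tz": 0, "rx": 0, "ry": 0, "rz": 0, "gripper": 0.25},
    {"tx": 0.001, "ty": 0.06, "tz": 0, "rx": 0, "ry": 0, "rz": 0, "gripper": 1},
    {"tx": 0, "ty": 0, "tz": 0, "rx": 0, "ry": 0, "rz": 0, "gripper": 1},
    {"tx": 0, "ty": 0, "tz": 0, "rx": 0, "ry": 0, "rz": 0, "gripper": 1},
    {"tx": 0, "ty": 0, "tz": 0, "rx": 0, "ry": 0, "rz": 0, "gripper": 1},
    {"tx": 0, "ty": 0, "tz": 0.08, "rx": 0, "ry": 0, "rz": 0, "gripper": 1},
    {"tx": 0, "ty": 0, "tz": 0, "rx": 0, "ry": 0, "rz": 0, "gripper": 1}
  ]
}}

```text
time_s: 32.85
ee_pos: [652.2, 41.3, 8.8]
ee_rot: [-180.0, 0.3, 10.3]
force: [-0.3, 0.2, 1.1]
gripper_width: 0.4
gripper_force: 0.0
```

>>> {"method": "send_rows", "body": {
  "motion": [
    {"tx": 0, "ty": -0.022, "tz": 0, "rx": 0, "ry": 0, "rz": 0, "gripper": 1},
    {"tx": 0, "ty": -0.012, "tz": 0, "rx": 0, "ry": 0, "rz": 0, "gripper": 1},
    {"tx": 0, "ty": -0.01, "tz": 0, "rx": 0, "ry": 0, "rz": 0, "gripper": 1},
    {"tx": 0, "ty": -0.01, "tz": 0, "rx": 0, "ry": 0, "rz": 0, "gripper": 1},
    {"tx": 0, "ty": -0.006, "tz": 0, "rx": 0, "ry": 0, "rz": 0, "gripper": 1},
    {"tx": 0, "ty": 0, "tz": 0, "rx": 0, "ry": 0, "rz": 0, "gripper": 1}
  ]
}}

```text
time_s: 33.6
ee_pos: [648.4, 70.7, 10.9]
ee_rot: [-180.0, 0.0, 10.3]
force: [0.3, -0.5, 0.4]
gripper_width: 0.4
gripper_force: 0.3
```

>>> {"method": "send_rows", "body": {
  "motion": [
    {"tx": 0, "ty": -0.004, "tz": 0, "rx": 0, "ry": 0, "rz": 0, "gripper": 1},
    {"tx": 0, "ty": -0.004, "tz": 0, "rx": 0, "ry": 0, "rz": 0, "gripper": 1},
    {"tx": 0, "ty": -0.004, "tz": 0, "rx": 0, "ry": 0, "rz": 0, "gripper": 1},
    {"tx": 0, "ty": -0.002, "tz": 0, "rx": 0, "ry": 0, "rz": 0, "gripper": 1},
    {"tx": 0, "ty": 0, "tz": 0, "rx": 0, "ry": 0, "rz": 0, "gripper": 1}
  ]
}}

```text
time_s: 34.22
ee_pos: [648.2, 72.8, 11.0]
ee_rot: [179.6, -0.0, 10.4]
force: [3.2, -14.2, 0.4]
gripper_width: 0.8
gripper_force: 7.4
```

```bash
python3 - <<'E'
from np2 import *
st(); print(inv(env.state()["ee_pos"]))
E
```

```text
t 34.225 pos [648.2  72.8  11. ] [179.6  -0.   10.4] F [  3.2 -14.2   0.4] w 0.8 gf 7.4 d [ 0.9 -4.3  1. ]
(-29.96245506431844, -74.61211221607513)
```

```bash
python3 - <<'E'
from np2 import *
f=lambda x,y,z=10:(*N(x,y),z,Y,1)
plan([f(-30,-84),f(-30,-84,55),f(-94,-55,55),f(-94,-55)+(1,)],w=20)
for y in (-55,-33,-11):
    plan([f(-80,y),f(-76,y),f(-73,y),f(-70,y)+(1,)]); 
    plan([f(-86,y)]+([f(-86,y+22)] if y<-11 else [f(-90,-11,10),f(-90,-11,150)]))
E
```

```text
[{"tx": 0.0, "ty": 0.028, "tz": 0.0, "rx": 0, "ry": 0, "rz": 0.0, "gripper": 1}, {"tx": 0.0, "ty": 0.0, "tz": -0.09, "rx": 0, "ry": 0, "rz": 0.0, "gripper": 1}, {"tx": -0.064, "ty": -0.029, "tz": 0.0, "rx": 0, "ry": 0, "rz": 0.0, "gripper": 1}, {"tx": -0.064, "ty": -0.029, "tz": 0.0, "rx": 0, "ry": 0, "rz": 0.0, "gripper": 1}, {"tx": 0.0, "ty": 0.0, "tz": 0.09, "rx": 0, "ry": 0, "rz": 0.0, "gripper": 1}, {"tx": 0, "ty": 0, "tz": 0, "rx": 0, "ry": 0, "rz": 0, "gripper": 1}]
end [581.64  80.45   9.98  10.31]
[{"tx": 0.028, "ty": 0.0, "tz": 0.0, "rx": 0, "ry": 0, "rz": 0.0, "gripper": 1}, {"tx": 0.008, "ty": 0.0, "tz": 0.0, "rx": 0, "ry": 0, "rz": 0.0, "gripper": 1}, {"tx": 0.006, "ty": 0.0, "tz": 0.0, "rx": 0, "ry": 0, "rz": 0.0, "gripper": 1}, {"tx": 0.006, "ty": 0.0, "tz": 0.0, "rx": 0, "ry": 0, "rz": 0.0, "gripper": 1}, {"tx": 0, "ty": 0, "tz": 0, "rx": 0, "ry": 0, "rz": 0, "gripper": 1}]
end [605.25  84.75   9.98  10.31]
[{"tx": -0.032, "ty": 0.0, "tz": 0.0, "rx": 0, "ry": 0, "rz": 0.0, "gripper": 1}, {"tx": 0.0, "ty": -0.044, "tz": 0.0, "rx": 0, "ry": 0, "rz": 0.0, "gripper": 1}]

[... 820 characters left out ...]
x": 0.006, "ty": 0.0, "tz": 0.0, "rx": 0, "ry": 0, "rz": 0.0, "gripper": 1}, {"tx": 0.006, "ty": 0.0, "tz": 0.0, "rx": 0, "ry": 0, "rz": 0.0, "gripper": 1}, {"tx": 0, "ty": 0, "tz": 0, "rx": 0, "ry": 0, "rz": 0, "gripper": 1}]
end [597.38 128.04   9.98  10.31]
[{"tx": -0.032, "ty": 0.0, "tz": 0.0, "rx": 0, "ry": 0, "rz": 0.0, "gripper": 1}, {"tx": -0.008, "ty": 0.0, "tz": 0.0, "rx": 0, "ry": 0, "rz": 0.0, "gripper": 1}, {"tx": 0.0, "ty": 0.0, "tz": -0.093, "rx": 0, "ry": 0, "rz": 0.0, "gripper": 1}, {"tx": 0.0, "ty": 0.0, "tz": -0.094, "rx": 0, "ry": 0, "rz": 0.0, "gripper": 1}, {"tx": 0.0, "ty": 0.0, "tz": -0.093, "rx": 0, "ry": 0, "rz": 0.0, "gripper": 1}]
end [577.7  124.46 149.98  10.31]
```

>>> {"method": "send_rows", "body": {
  "motion": [
    {"tx": 0, "ty": 0.028, "tz": 0, "rx": 0, "ry": 0, "rz": 0, "gripper": 1},
    {"tx": 0, "ty": 0, "tz": -0.09, "rx": 0, "ry": 0, "rz": 0, "gripper": 1},
    {"tx": 0, "ty": 0, "tz": 0, "rx": 0, "ry": 0, "rz": 0, "gripper": 1},
    {"tx": -0.064, "ty": -0.029, "tz": 0, "rx": 0, "ry": 0, "rz": 0, "gripper": 1},
    {"tx": -0.064, "ty": -0.029, "tz": 0, "rx": 0, "ry": 0, "rz": 0, "gripper": 1},
    {"tx": 0, "ty": 0, "tz": 0, "rx": 0, "ry": 0, "rz": 0, "gripper": 1},
    {"tx": 0, "ty": 0, "tz": 0.09, "rx": 0, "ry": 0, "rz": 0, "gripper": 1},
    {"tx": 0, "ty": 0, "tz": 0, "rx": 0, "ry": 0, "rz": 0, "gripper": 1}
  ]
}}

```text
time_s: 35.22
ee_pos: [580.9, 80.4, 8.7]
ee_rot: [-180.0, 0.2, 10.3]
force: [-0.4, -0.0, -0.1]
gripper_width: 0.1
gripper_force: 0.0
```

>>> {"method": "send_rows", "body": {
  "motion": [
    {"tx": 0.028, "ty": 0, "tz": 0, "rx": 0, "ry": 0, "rz": 0, "gripper": 1},
    {"tx": 0.008, "ty": 0, "tz": 0, "rx": 0, "ry": 0, "rz": 0, "gripper": 1},
    {"tx": 0.006, "ty": 0, "tz": 0, "rx": 0, "ry": 0, "rz": 0, "gripper": 1},
    {"tx": 0.006, "ty": 0, "tz": 0, "rx": 0, "ry": 0, "rz": 0, "gripper": 1},
    {"tx": 0, "ty": 0, "tz": 0, "rx": 0, "ry": 0, "rz": 0, "gripper": 1}
  ]
}}

```text
time_s: 35.85
ee_pos: [597.4, 83.2, 11.5]
ee_rot: [-180.0, 1.0, 10.3]
force: [-18.9, -4.2, 12.8]
gripper_width: 0.2
gripper_force: 9.6
```

>>> {"method": "send_rows", "body": {
  "motion": [
    {"tx": -0.032, "ty": 0, "tz": 0, "rx": 0, "ry": 0, "rz": 0, "gripper": 1},
    {"tx": 0, "ty": -0.044, "tz": 0, "rx": 0, "ry": 0, "rz": 0, "gripper": 1},
    {"tx": 0.012, "ty": 0, "tz": 0, "rx": 0, "ry": 0, "rz": 0, "gripper": 1},
    {"tx": 0.008, "ty": 0, "tz": 0, "rx": 0, "ry": 0, "rz": 0, "gripper": 1},
    {"tx": 0.006, "ty": 0, "tz": 0, "rx": 0, "ry": 0, "rz": 0, "gripper": 1},
    {"tx": 0.006, "ty": 0, "tz": 0, "rx": 0, "ry": 0, "rz": 0, "gripper": 1},
    {"tx": 0, "ty": 0, "tz": 0, "rx": 0, "ry": 0, "rz": 0, "gripper": 1}
  ]
}}

```text
time_s: 36.72
ee_pos: [593.1, 105.9, 10.7]
ee_rot: [-179.9, 1.1, 10.3]
force: [-19.1, 0.1, 15.1]
gripper_width: 0.5
gripper_force: 9.9
```

>>> {"method": "send_rows", "body": {
  "motion": [
    {"tx": -0.032, "ty": 0, "tz": 0, "rx": 0, "ry": 0, "rz": 0, "gripper": 1},
    {"tx": 0, "ty": -0.044, "tz": 0, "rx": 0, "ry": 0, "rz": 0, "gripper": 1},
    {"tx": 0.012, "ty": 0, "tz": 0, "rx": 0, "ry": 0, "rz": 0, "gripper": 1},
    {"tx": 0.008, "ty": 0, "tz": 0, "rx": 0, "ry": 0, "rz": 0, "gripper": 1},
    {"tx": 0.006, "ty": 0, "tz": 0, "rx": 0, "ry": 0, "rz": 0, "gripper": 1},
    {"tx": 0.006, "ty": 0, "tz": 0, "rx": 0, "ry": 0, "rz": 0, "gripper": 1},
    {"tx": 0, "ty": 0, "tz": 0, "rx": 0, "ry": 0, "rz": 0, "gripper": 1}
  ]
}}

```text
time_s: 37.6
ee_pos: [589.0, 127.6, 10.5]
ee_rot: [-179.9, 1.1, 10.3]
force: [-19.9, -0.1, 15.6]
gripper_width: 0.4
gripper_force: 10.1
```

```bash
python3 - <<'E'
from np2 import *
st(); print(inv(env.state()["ee_pos"]),inv((597.4,83.2)))
json.dump([597.38,128.04,9.98,10.31],open("cmd.json","w"))
# retreat, then view from beyond the open side: TCP where the nest lies ahead of tool x
plan([(*N(-92,-11),10,Y,1),(*N(-92,-11),140,Y,1),(575,-60,260,60,1),(600,-60,260,100.3,-0.3,2)])
E
```

```text
t 37.6 pos [589.  127.6  10.5] [-179.9    1.1   10.3] F [-19.9  -0.1  15.6] w 0.4 gf 10.1 d [  11.3    3.1 -139.4]
(-78.39961075783675, -10.18968032094051) (-78.05198055171222, -55.335868403370455)
[{"tx": -0.044, "ty": 0.0, "tz": 0.0, "rx": 0, "ry": 0, "rz": 0.0, "gripper": 1}, {"tx": 0.0, "ty": 0.0, "tz": -0.087, "rx": 0, "ry": 0, "rz": 0.0, "gripper": 1}, {"tx": 0.0, "ty": 0.0, "tz": -0.086, "rx": 0, "ry": 0, "rz": 0.0, "gripper": 1}, {"tx": 0.0, "ty": 0.0, "tz": -0.087, "rx": 0, "ry": 0, "rz": 0.0, "gripper": 1}, {"tx": -0.013, "ty": 0.072, "tz": -0.048, "rx": 0, "ry": 0, "rz": -0.331, "gripper": 1}, {"tx": -0.026, "ty": 0.069, "tz": -0.048, "rx": 0, "ry": 0, "rz": -0.332, "gripper": 1}, {"tx": -0.038, "ty": 0.064, "tz": -0.048, "rx": 0, "ry": 0, "rz": -0.331, "gripper": 1}, {"tx": -0.047, "ty": 0.056, "tz": -0.048, "rx": 0, "ry": 0, "rz": -0.331, "gripper": 1}, {"tx": -0.057, "ty": 0.047, "tz": -0.048, "rx": 0, "ry": 0, "rz": -0.331, "gripper": 1}, {"tx": 0.005, "ty": 0.009, "tz": 0.0, "rx": 0, "ry": 0, "rz": -0.269, "gripper": -0.3}, {"tx": 0.004, "ty": 0.009, "tz": 0.0, "rx": 0, "ry": 0, "rz": -0.268, "gripper": -0.3}, {"tx": 0.002, "ty": 0.01, "tz": 0.0, "rx": 0, "ry": 0, "rz": -0.269, "gripper": -0.3}]
[{"tx": 0.001, "ty": 0.01, "tz": 0.0, "rx": 0, "ry": 0, "rz": -0.269, "gripper": -0.3}, {"tx": 0.0, "ty": 0.01, "tz": 0.0, "rx": 0, "ry": 0, "rz": -0.269, "gripper": -0.3}, {"tx": 0, "ty": 0, "tz": 0, "rx": 0, "ry": 0, "rz": 0, "gripper": -0.3}, {"tx": 0, "ty": 0, "tz": 0, "rx": 0, "ry": 0, "rz": 0, "gripper": -0.3}]
end [600.18 -60.01 259.98 100.31]
```

>>> {"method": "send_rows", "body": {
  "motion": [
    {"tx": -0.044, "ty": 0, "tz": 0, "rx": 0, "ry": 0, "rz": 0, "gripper": 1},
    {"tx": 0, "ty": 0, "tz": -0.087, "rx": 0, "ry": 0, "rz": 0, "gripper": 1},
    {"tx": 0, "ty": 0, "tz": -0.086, "rx": 0, "ry": 0, "rz": 0, "gripper": 1},
    {"tx": 0, "ty": 0, "tz": -0.087, "rx": 0, "ry": 0, "rz": 0, "gripper": 1},
    {"tx": -0.013, "ty": 0.072, "tz": -0.048, "rx": 0, "ry": 0, "rz": -0.331, "gripper": 1},
    {"tx": -0.026, "ty": 0.069, "tz": -0.048, "rx": 0, "ry": 0, "rz": -0.332, "gripper": 1},
    {"tx": -0.038, "ty": 0.064, "tz": -0.048, "rx": 0, "ry": 0, "rz": -0.331, "gripper": 1},
    {"tx": -0.047, "ty": 0.056, "tz": -0.048, "rx": 0, "ry": 0, "rz": -0.331, "gripper": 1},
    {"tx": -0.057, "ty": 0.047, "tz": -0.048, "rx": 0, "ry": 0, "rz": -0.331, "gripper": 1},
    {"tx": 0.005, "ty": 0.009, "tz": 0, "rx": 0, "ry": 0, "rz": -0.269, "gripper": -0.3},
    {"tx": 0.004, "ty": 0.009, "tz": 0, "rx": 0, "ry": 0, "rz": -0.268, "gripper": -0.3},
    {"tx": 0.002, "ty": 0.01, "tz": 0, "rx": 0, "ry": 0, "rz": -0.269, "gripper": -0.3}
  ]
}}

```text
time_s: 39.1
ee_pos: [591.6, -60.7, 261.3]
ee_rot: [179.9, 0.0, 84.4]
force: [0.1, -0.4, 0.3]
gripper_width: 27.4
gripper_force: 0.0
```

>>> {"method": "send_rows", "body": {
  "motion": [
    {"tx": 0.001, "ty": 0.01, "tz": 0, "rx": 0, "ry": 0, "rz": -0.269, "gripper": -0.3},
    {"tx": 0, "ty": 0.01, "tz": 0, "rx": 0, "ry": 0, "rz": -0.269, "gripper": -0.3},
    {"tx": 0, "ty": 0, "tz": 0, "rx": 0, "ry": 0, "rz": 0, "gripper": -0.3},
    {"tx": 0, "ty": 0, "tz": 0, "rx": 0, "ry": 0, "rz": 0, "gripper": -0.3}
  ]
}}

```text
time_s: 39.6
ee_pos: [600.6, -60.1, 261.0]
ee_rot: [180.0, 0.0, 100.2]
force: [-0.6, 0.0, 0.2]
gripper_width: 59.5
gripper_force: 0.0
```

```bash
python3 - <<'E'
from np2 import *
import pickle
st(); c=cam("wrist"); save(c,"w3.png"); pickle.dump(c,open("w3.pkl","wb"))
print("corner px",proj(c,[*C,6]),[np.round(proj(c,[*N(-60,-k),28]),1) for k in (0,22,44,66)],[np.round(proj(c,[*N(0,-k),28]),1) for k in (0,22,44,66)])
cv2.imwrite("pics/w3c.png",cv2.resize(c["img"][0:240,100:420,::-1],None,fx=2.5,fy=2.5,interpolation=cv2.INTER_CUBIC))
E
```

```text
t 39.6 pos [600.6 -60.1 261. ] [180.    0.  100.2] F [-0.6  0.   0.2] w 59.5 gf 0.0 d [ 0.4 -0.1  1. ]
corner px (np.float64(411.7692063462939), np.float64(17.022539749959776)) [array([356.8,   9.6]), array([356.3,  34.2]), array([355.7,  58. ]), array([355.2,  81.2])] [array([417.4,   9.5]), array([416. ,  34.1]), array([414.6,  57.9]), array([413.2,  81.1])]
```

View pics/w3c.png

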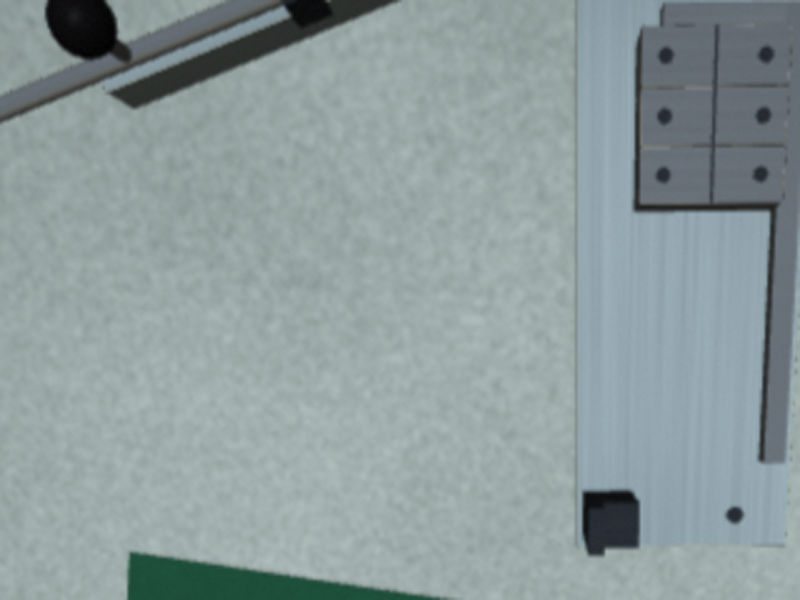

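All three bars sit flush in the corner in one row: seams at crop rows 87 and 146, ends in line at column 638, and the far ends at the fence. The ball is at crop (81,22). Next I locate it and shut the gate.

```bash
python3 - <<'E'
from np2 import *
import pickle
c=pickle.load(open("w3.pkl","rb"))
g=(c["img"][:40,100:170].max(2)<40).astype(np.uint8); k=max(cv2.findContours(g,0,1)[0],key=cv2.contourArea); (bx,by),r=cv2.minEnclosingCircle(k); print(bx+100,by,r)
H=np.array(N(-67,50))
for uv in ((132.4,8.8),(bx+100,by)):
    b=on(c,*uv,85)[:2]; d=b-H; print("ball",b,"r",np.linalg.norm(d),"theta",np.radians(Y-90)-np.arctan2(d[1],d[0]))
E
```

```text
134.5 12.0 19.006677627563477
ball [415.08964885  88.67310226] r 201.06268378502205 theta 1.2292044446653092
ball [416.98153246  86.54941619] r 200.49920268221956 theta 1.2153196014384844
```

```bash
cat > gate.py <<'E'
from np2 import *
H=np.array(N(-67,50))+[0.3,0.2]
def pose(th,lat,z0=67,g=1):
    r=130+70*np.cos(lat)-35*np.sin(lat); dz=70*np.sin(lat)+35*np.cos(lat)-35
    b=np.radians(Y-90)-th
    return (*(H+r*np.array([np.cos(b),np.sin(b)])),z0+dz,Y+90-np.degrees(th),g)
E
python3 - <<'E'
from gate import *
T=1.235; a=pose(T,0,g=-0.3); print(a,pose(0,0))
plan([(*a[:2],150,a[3],-0.3),(*a[:2],67,a[3],-0.3,1)])
plan([pose(T,0)+(5,)]); plan([pose(T,.1),pose(T,.2),pose(T,.3)+(2,)])
E
```

```text
(np.float64(415.7367551005765), np.float64(90.40916460997848), np.float64(67.0), np.float64(29.53971230134333), -0.3) (np.float64(625.500034725905), np.float64(-7.762504102826682), np.float64(67.0), np.float64(100.3), 1)
[{"tx": 0.045, "ty": -0.039, "tz": 0.027, "rx": 0, "ry": 0, "rz": 0.295, "gripper": -0.3}, {"tx": 0.039, "ty": -0.045, "tz": 0.028, "rx": 0, "ry": 0, "rz": 0.295, "gripper": -0.3}, {"tx": 0.031, "ty": -0.05, "tz": 0.027, "rx": 0, "ry": 0, "rz": 0.295, "gripper": -0.3}, {"tx": 0.024, "ty": -0.055, "tz": 0.028, "rx": 0, "ry": 0, "rz": 0.295, "gripper": -0.3}, {"tx": 0.014, "ty": -0.058, "tz": 0.027, "rx": 0, "ry": 0, "rz": 0.294, "gripper": -0.3}, {"tx": 0.006, "ty": -0.059, "tz": 0.028, "rx": 0, "ry": 0, "rz": 0.295, "gripper": -0.3}, {"tx": -0.004, "ty": -0.059, "tz": 0.027, "rx": 0, "ry": 0, "rz": 0.295, "gripper": -0.3}, {"tx": -0.013, "ty": -0.059, "tz": 0.028, "rx": 0, "ry": 0, "rz": 0.295, "gripper": -0.3}, {"tx": 0.0, "ty": 0.0, "tz": 0.083, "rx": 0, "ry": 0, "rz": 0.0, "gripper": -0.3}, {"tx": 0.0, "ty": 0.0, "tz": 0.083, "rx": 0, "ry": 0, "rz": 0.0, "gripper"
[... 301 characters left out ...]
 "ry": 0, "rz": 0, "gripper": 1}, {"tx": 0, "ty": 0, "tz": 0, "rx": 0, "ry": 0, "rz": 0, "gripper": 1}, {"tx": 0, "ty": 0, "tz": 0, "rx": 0, "ry": 0, "rz": 0, "gripper": 1}, {"tx": 0, "ty": 0, "tz": 0, "rx": 0, "ry": 0, "rz": 0, "gripper": 1}]
end [415.6   90.58  66.98  29.54]
[{"tx": 0.008, "ty": 0.0, "tz": -0.014, "rx": 0, "ry": 0, "rz": 0.0, "gripper": 1}, {"tx": 0.009, "ty": 0.0, "tz": -0.012, "rx": 0, "ry": 0, "rz": 0.0, "gripper": 1}, {"tx": 0.01, "ty": 0.0, "tz": -0.012, "rx": 0, "ry": 0, "rz": 0.0, "gripper": 1}, {"tx": 0, "ty": 0, "tz": 0, "rx": 0, "ry": 0, "rz": 0, "gripper": 1}, {"tx": 0, "ty": 0, "tz": 0, "rx": 0, "ry": 0, "rz": 0, "gripper": 1}]
end [427.34  97.24  85.98  29.54]
```

>>> {"method": "send_rows", "body": {
  "motion": [
    {"tx": 0.045, "ty": -0.039, "tz": 0.027, "rx": 0, "ry": 0, "rz": 0.295, "gripper": -0.3},
    {"tx": 0.039, "ty": -0.045, "tz": 0.028, "rx": 0, "ry": 0, "rz": 0.295, "gripper": -0.3},
    {"tx": 0.031, "ty": -0.05, "tz": 0.027, "rx": 0, "ry": 0, "rz": 0.295, "gripper": -0.3},
    {"tx": 0.024, "ty": -0.055, "tz": 0.028, "rx": 0, "ry": 0, "rz": 0.295, "gripper": -0.3},
    {"tx": 0.014, "ty": -0.058, "tz": 0.027, "rx": 0, "ry": 0, "rz": 0.294, "gripper": -0.3},
    {"tx": 0.006, "ty": -0.059, "tz": 0.028, "rx": 0, "ry": 0, "rz": 0.295, "gripper": -0.3},
    {"tx": -0.004, "ty": -0.059, "tz": 0.027, "rx": 0, "ry": 0, "rz": 0.295, "gripper": -0.3},
    {"tx": -0.013, "ty": -0.059, "tz": 0.028, "rx": 0, "ry": 0, "rz": 0.295, "gripper": -0.3},
    {"tx": 0, "ty": 0, "tz": 0, "rx": 0, "ry": 0, "rz": 0, "gripper": -0.3},
    {"tx": 0, "ty": 0, "tz": 0.083, "rx": 0, "ry": 0, "rz": 0, "gripper": -0.3},
    {"tx": 0, "ty": 0, "tz": 0.083, "rx": 0, "ry": 0, "rz": 0, "gripper": -0.3},
    {"tx": 0, "ty": 0, "tz": 0, "rx": 0, "ry": 0, "rz": 0, "gripper": -0.3}
  ]
}}

```text
time_s: 41.15
ee_pos: [414.8, 89.8, 66.6]
ee_rot: [-179.9, 0.3, 29.6]
force: [0.8, 0.1, -0.1]
gripper_width: 59.2
gripper_force: 0.0
```

>>> {"method": "send_rows", "body": {
  "motion": [
    {"tx": 0, "ty": 0, "tz": 0, "rx": 0, "ry": 0, "rz": 0, "gripper": 1},
    {"tx": 0, "ty": 0, "tz": 0, "rx": 0, "ry": 0, "rz": 0, "gripper": 1},
    {"tx": 0, "ty": 0, "tz": 0, "rx": 0, "ry": 0, "rz": 0, "gripper": 1},
    {"tx": 0, "ty": 0, "tz": 0, "rx": 0, "ry": 0, "rz": 0, "gripper": 1},
    {"tx": 0, "ty": 0, "tz": 0, "rx": 0, "ry": 0, "rz": 0, "gripper": 1},
    {"tx": 0, "ty": 0, "tz": 0, "rx": 0, "ry": 0, "rz": 0, "gripper": 1},
    {"tx": 0, "ty": 0, "tz": 0, "rx": 0, "ry": 0, "rz": 0, "gripper": 1}
  ],
  "grip_force": 25
}}

```text
time_s: 42.02
ee_pos: [415.9, 90.6, 68.3]
ee_rot: [180.0, -0.0, 29.5]
force: [-0.2, 0.0, 5.6]
gripper_width: 20.1
gripper_force: 25.0
```

>>> {"method": "send_rows", "body": {
  "motion": [
    {"tx": 0.008, "ty": 0, "tz": -0.014, "rx": 0, "ry": 0, "rz": 0, "gripper": 1},
    {"tx": 0.009, "ty": 0, "tz": -0.012, "rx": 0, "ry": 0, "rz": 0, "gripper": 1},
    {"tx": 0.01, "ty": 0, "tz": -0.012, "rx": 0, "ry": 0, "rz": 0, "gripper": 1},
    {"tx": 0, "ty": 0, "tz": 0, "rx": 0, "ry": 0, "rz": 0, "gripper": 1},
    {"tx": 0, "ty": 0, "tz": 0, "rx": 0, "ry": 0, "rz": 0, "gripper": 1}
  ]
}}

```text
time_s: 42.65
ee_pos: [426.9, 97.1, 86.7]
ee_rot: [-180.0, 0.1, 29.5]
force: [-1.7, -0.8, 0.1]
gripper_width: 20.2
gripper_force: 25.0
```

```bash
python3 - <<'E'
from gate import *
st()
plan([pose(t,.3) for t in np.linspace(1.235,0.12,12)[1:]],w=12)
plan([pose(.06,.3),pose(0,.3),pose(-.01,.3)+(1,)])
E
```

```text
t 42.65 pos [426.9  97.1  86.7] [-1.80e+02  1.00e-01  2.95e+01] F [-1.7 -0.8  0.1] w 20.2 gf 25.0 d [-0.5 -0.2  0.8]
[{"tx": 0.002, "ty": 0.038, "tz": 0.0, "rx": 0, "ry": 0, "rz": -0.194, "gripper": 1}, {"tx": 0.002, "ty": 0.038, "tz": 0.0, "rx": 0, "ry": 0, "rz": -0.193, "gripper": 1}, {"tx": 0.002, "ty": 0.038, "tz": 0.0, "rx": 0, "ry": 0, "rz": -0.194, "gripper": 1}, {"tx": 0.002, "ty": 0.037, "tz": 0.0, "rx": 0, "ry": 0, "rz": -0.193, "gripper": 1}, {"tx": 0.002, "ty": 0.038, "tz": 0.0, "rx": 0, "ry": 0, "rz": -0.194, "gripper": 1}, {"tx": 0.001, "ty": 0.038, "tz": 0.0, "rx": 0, "ry": 0, "rz": -0.194, "gripper": 1}, {"tx": 0.002, "ty": 0.038, "tz": 0.0, "rx": 0, "ry": 0, "rz": -0.193, "gripper": 1}, {"tx": 0.002, "ty": 0.037, "tz": 0.0, "rx": 0, "ry": 0, "rz": -0.194, "gripper": 1}, {"tx": 0.002, "ty": 0.038, "tz": 0.0, "rx": 0, "ry": 0, "rz": -0.193, "gripper": 1}, {"tx": 0.002, "ty": 0.038, "tz": 0.0, "rx": 0, "ry": 0, "rz": -0.194, "gripper": 1}, {"tx": 0.002, "ty": 0.038, "tz": 0.0, "rx": 0, "ry": 0, "rz": -0.193, "gripper": 1}]
end [601.02   2.8   85.98  93.41]
[{"tx": 0.001, "ty": 0.022, "tz": 0.0, "rx": 0, "ry": 0, "rz": -0.115, "gripper": 1}, {"tx": 0.0, "ty": 0.022, "tz": 0.0, "rx": 0, "ry": 0, "rz": -0.115, "gripper": 1}, {"tx": 0.0, "ty": 0.004, "tz": 0.0, "rx": 0, "ry": 0, "rz": -0.019, "gripper": 1}, {"tx": 0, "ty": 0, "tz": 0, "rx": 0, "ry": 0, "rz": 0, "gripper": 1}]
end [624.86   5.62  85.98 100.88]
```

>>> {"method": "send_rows", "body": {
  "motion": [
    {"tx": 0.002, "ty": 0.038, "tz": 0, "rx": 0, "ry": 0, "rz": -0.194, "gripper": 1},
    {"tx": 0.002, "ty": 0.038, "tz": 0, "rx": 0, "ry": 0, "rz": -0.193, "gripper": 1},
    {"tx": 0.002, "ty": 0.038, "tz": 0, "rx": 0, "ry": 0, "rz": -0.194, "gripper": 1},
    {"tx": 0.002, "ty": 0.037, "tz": 0, "rx": 0, "ry": 0, "rz": -0.193, "gripper": 1},
    {"tx": 0.002, "ty": 0.038, "tz": 0, "rx": 0, "ry": 0, "rz": -0.194, "gripper": 1},
    {"tx": 0.001, "ty": 0.038, "tz": 0, "rx": 0, "ry": 0, "rz": -0.194, "gripper": 1},
    {"tx": 0.002, "ty": 0.038, "tz": 0, "rx": 0, "ry": 0, "rz": -0.193, "gripper": 1},
    {"tx": 0.002, "ty": 0.037, "tz": 0, "rx": 0, "ry": 0, "rz": -0.194, "gripper": 1},
    {"tx": 0.002, "ty": 0.038, "tz": 0, "rx": 0, "ry": 0, "rz": -0.193, "gripper": 1},
    {"tx": 0.002, "ty": 0.038, "tz": 0, "rx": 0, "ry": 0, "rz": -0.194, "gripper": 1},
    {"tx": 0.002, "ty": 0.038, "tz": 0, "rx": 0, "ry": 0, "rz": -0.193, "gripper": 1}
  ]
}}

```text
time_s: 44.02
ee_pos: [601.2, 3.4, 85.9]
ee_rot: [-179.9, -0.1, 93.6]
force: [-0.6, 2.9, -4.9]
gripper_width: 20.2
gripper_force: 25.0
```

>>> {"method": "send_rows", "body": {
  "motion": [
    {"tx": 0.001, "ty": 0.022, "tz": 0, "rx": 0, "ry": 0, "rz": -0.115, "gripper": 1},
    {"tx": 0, "ty": 0.022, "tz": 0, "rx": 0, "ry": 0, "rz": -0.115, "gripper": 1},
    {"tx": 0, "ty": 0.004, "tz": 0, "rx": 0, "ry": 0, "rz": -0.019, "gripper": 1},
    {"tx": 0, "ty": 0, "tz": 0, "rx": 0, "ry": 0, "rz": 0, "gripper": 1}
  ]
}}

```text
time_s: 44.52
ee_pos: [622.9, 6.0, 85.7]
ee_rot: [-179.8, -0.1, 100.8]
force: [-4.8, 2.7, -3.8]
gripper_width: 19.8
gripper_force: 25.0
```

```bash
python3 - <<'E'
from gate import *
st(); p=env.state()["ee_pos"][:2]; d=p-H; print("theta",np.radians(Y-90)-np.arctan2(d[1],d[0]))
plan([pose(-.01,.2),pose(-.01,.1),pose(-.01,0)+(1,)])
E
```

```text
t 44.525 pos [622.9   6.   85.7] [-1.798e+02 -1.000e-01  1.008e+02] F [-4.8  2.7 -3.8] w 19.8 gf 25.0 d [-1.9  0.4 -0.3]
theta 0.00043626442354272044
[{"tx": -0.01, "ty": 0.0, "tz": 0.012, "rx": 0, "ry": 0, "rz": 0.0, "gripper": 1}, {"tx": -0.009, "ty": 0.0, "tz": 0.012, "rx": 0, "ry": 0, "rz": 0.0, "gripper": 1}, {"tx": -0.008, "ty": 0.0, "tz": 0.014, "rx": 0, "ry": 0, "rz": 0.0, "gripper": 1}, {"tx": 0, "ty": 0, "tz": 0, "rx": 0, "ry": 0, "rz": 0, "gripper": 1}]
end [627.41  -7.64  66.98 100.88]
```

The gate is against its stop at θ≈0. Now lower the latch behind the catch while pressing lightly inward.

>>> {"method": "send_rows", "body": {
  "motion": [
    {"tx": 0, "ty": 0.002, "tz": 0, "rx": 0, "ry": 0, "rz": 0, "gripper": 1},
    {"tx": -0.01, "ty": 0, "tz": 0.012, "rx": 0, "ry": 0, "rz": 0, "gripper": 1},
    {"tx": -0.009, "ty": 0, "tz": 0.012, "rx": 0, "ry": 0, "rz": 0, "gripper": 1},
    {"tx": -0.008, "ty": 0, "tz": 0.014, "rx": 0, "ry": 0, "rz": 0, "gripper": 1},
    {"tx": 0, "ty": 0, "tz": 0, "rx": 0, "ry": 0, "rz": 0, "gripper": 1},
    {"tx": 0, "ty": 0, "tz": 0, "rx": 0, "ry": 0, "rz": 0, "gripper": 1}
  ]
}}

```text
time_s: 45.28
ee_pos: [625.4, -6.0, 68.4]
ee_rot: [-179.7, -0.2, 100.8]
force: [-7.9, 4.6, 4.0]
gripper_width: 20.5
gripper_force: 25.0
```

>>> {"method": "send_rows", "body": {
  "motion": [
    {"tx": 0, "ty": -0.005, "tz": 0, "rx": 0, "ry": 0, "rz": 0, "gripper": 1},
    {"tx": 0, "ty": 0, "tz": 0, "rx": 0, "ry": 0, "rz": 0, "gripper": -0.3},
    {"tx": 0, "ty": 0, "tz": 0, "rx": 0, "ry": 0, "rz": 0, "gripper": -0.3},
    {"tx": 0, "ty": 0, "tz": 0, "rx": 0, "ry": 0, "rz": 0, "gripper": -0.3},
    {"tx": 0, "ty": 0, "tz": 0, "rx": 0, "ry": 0, "rz": 0, "gripper": -0.3},
    {"tx": 0, "ty": 0, "tz": 0, "rx": 0, "ry": 0, "rz": 0, "gripper": -0.3},
    {"tx": 0, "ty": 0, "tz": -0.1, "rx": 0, "ry": 0, "rz": 0, "gripper": -0.3},
    {"tx": -0.02, "ty": 0, "tz": -0.12, "rx": 0, "ry": 0, "rz": 0, "gripper": -0.3},
    {"tx": -0.04, "ty": -0.02, "tz": -0.12, "rx": 0, "ry": 0, "rz": 0, "gripper": -0.3},
    {"tx": -0.04, "ty": -0.02, "tz": -0.1, "rx": 0, "ry": 0, "rz": 0, "gripper": -0.3},
    {"tx": 0, "ty": 0, "tz": 0, "rx": 0, "ry": 0, "rz": 0, "gripper": -0.3},
    {"tx": 0, "ty": 0, "tz": 0, "rx": 0, "ry": 0, "rz": 0, "gripper": -0.3}
  ]
}}

```text
time_s: 46.78
ee_pos: [615.4, -60.1, 285.6]
ee_rot: [-179.9, -0.0, 100.9]
force: [0.1, 0.0, -0.3]
gripper_width: 59.6
gripper_force: 0.0
```

```bash
python3 - <<'E'
from gate import *
import pickle
st(); c=cam("wrist"); save(c,"w4.png"); pickle.dump(c,open("w4.pkl","wb"))
print("ball",proj(c,[*N(-67,-150),85]),"cnr",proj(c,[*C,6]))
a=cv2.resize(c["img"][0:240,270:420,::-1],None,fx=2.5,fy=2.5,interpolation=cv2.INTER_CUBIC)
s=cam("scene"); b=cv2.resize(s["img"][220:320,295:445,::-1],(425,283),interpolation=cv2.INTER_CUBIC)
o=np.zeros((600,800,3),np.uint8); o[:,:375]=a; o[:283,375:]=b; cv2.imwrite("pics/end.png",o)
E
```

```text
t 46.775 pos [615.4 -60.1 285.6] [-179.9   -0.   100.9] F [ 0.1  0.  -0.3] w 59.6 gf 0.0 d [-12.  -52.5 218.6]
ball (np.float64(335.9353910617237), np.float64(163.27797099363517)) cnr (np.float64(395.56941953033476), np.float64(23.131320225379596))
```

View pics/end.png

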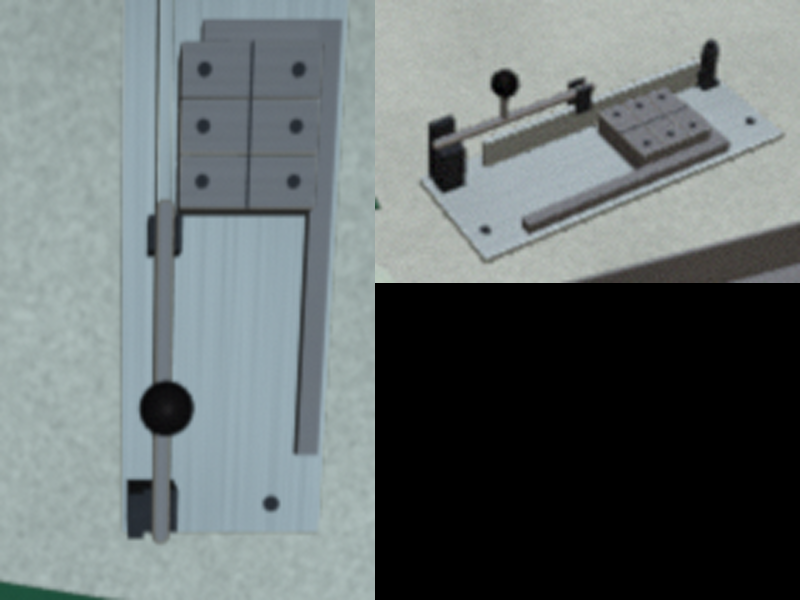

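The gate is shut and the latch bar lies behind the catch. The ball is at (336,163), which matches the predicted shut position, and the three bars form one tight row in the corner. Handing in.

```bash
python3 -c "
from h import env
print(env.job_done())"
```

```text
the job is handed in; nothing more can be done
None
```

The job is handed in: all three steel bars present are seated in the nest in one row with no visible gaps, the gate is shut and the latch is down behind its catch; the hand-in returned no verdict.

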